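# Weigh a loaded centrifuge bucket on the hook scale

## Robot

A 7-joint arm with a two-finger parallel gripper is mounted at the origin on the work surface. World frame = base frame: x ahead of the robot, y to its left, z up, the work surface at z = 0. Lengths are in m, angles in rad, forces in N, time in s.
With the tool pointing down it reaches from about 0.4 to 0.925 m from the base axis. Payload 5.6 kg.
Tool frame: the origin (TCP) lies on the centre line of the jaws, within the pads' length; the fingertips stand 11 mm ahead of it and the grasp point (between the pads) lies 8 mm behind it (tip_extent is the z of the fingertips in the tool frame, in m); z points along the fingers, y is the direction in which the jaws open and shut (so a half turn about z gives the same grasp; the last joint's range is limited). The gripper opens to 85 mm and grips with 20 to 120 N. Pads are 22 mm wide; open, the fingers measure 114 mm over their backs; the gripper's body (76 mm by 85 mm) begins 54 mm behind the grasp point. The pads swing forward as they close: fully open they stand 13 mm farther back than shut.
Start: joints at [1.183, 0.468, -0.012, 1.603, 0.006, 1.071, -0.056], TCP at [0.22, -0.612, 0.208] pointing down, gripper open.
Joint ranges: [-2.53, 2.53], [-0.31, 2.02], [-1.57, 1.55], [0.28, 2.44], [-1.29, 4.43], [0.15, 1.84], [-2.92, 2.92]. Speed limits (rad/s): [2.57, 2.57, 3.14, 3.14, 3.14, 3.14, 3.14].

## Interface

Orientations are given as [roll, pitch, yaw] about the fixed x, y, z axes, in that order (R = Rz(yaw) Ry(pitch) Rx(roll)).
In Python, from cell import * gives the robot as it stands.
- The arm moves only by the tool drive_tool, never from a script. Its argument "moves" is one flat list of numbers, 4 for each row, row after row: the shift along the tool's x, y, z normalised to -1 to 1, where 1 is 0.5 m, then the turn about the tool's z normalised to -1 to 1, where 1 is 30 degrees. In form: [x, y, z, spin, x, y, z, spin, ...]. A call has 1 to 20 rows; each row is the pose to reach, as a shift and turn from the pose measured when the call began, along the tool's axes at that moment; what a row does not reach only later rows make up. A row lasts 1/12 s, in which the tool goes at most 41.7 mm and 7.16 degrees, less where a joint would pass 70% of its speed; a pose out of reach is approached as far as the arm can. A call with a number of a shift or a turn outside -1 to 1 is refused whole. A call with a gripper value outside its range is refused whole. "claw" is the closure, from -1 (fully open) to 1 (shut), set as the call begins (left out, the last holds). The fingers move at their own pace and stop on an object; the grip force is fixed at half the most. Time passes only in rows, so rows that repeat a pose let the fingers close. It gives the time, the measured TCP pose, the force and the opening at its end, in the units of the state.
- observe(): the state, without advancing time (a new reading comes with each control period).
- capture(name): name is "scene" or "top"; returns the picture (420x560x3 uint8, blue, green, red); there is no depth.
- camera_params(name): a dict with "fovy" (degrees; the focal length in pixels is half the picture's height over the tangent of half this angle, whatever the lens; pixels are square), "cx", "cy" (the principal point, pixels), "view" (4x4, takes a point from world to camera coordinates). Camera axes: x right, y up, looking along -z (the intrinsics and any distortion apply to the point x, -y, -z); pixel columns grow to the right and rows downward; lengths in m; the calibration is good to about 2 mm. A picture is of the moment at which its call begins. camera_params takes no time and is no camera call.
- hand_in(): hands the job in, once; it reports no verdict.
The state is a dict: "t": time; "q": joint angles; "joint_vel": joint speeds; "joint_efforts": joint torques, N m; "tcp_pos": TCP position; "tcp_rot": TCP orientation; "contact_force": force on the tool from outside, world axes, zero at the start; "moment": the same for the moment, N m; "opening": opening from 0.0 (shut) to 1.0 (fully open).
Only numpy, scipy, OpenCV 4.12 (cv2) and the standard library are available. Lean on these libraries where they do the work, as an engineer would, in place of code of your own. Each camera call takes 0.05 s, during which the arm holds its last target.

## Task

Weigh the centrifuge bucket with the orange grip: hang it by its bail in the dip of the spring scale's hook, easing its weight on rather than letting it drop, and let go. Once it hangs still, record the reading by pressing the yellow marker down its rod until it is level with the scale's red pointer ring, and leave the bucket hanging. Leave the blue-gripped bucket and the other things on the bench as they are.

Things in the scene. Friction and masses are not known exactly. Their poses are not given: they have to be found in the camera images.
- bucket_orange_grip (a point): Point to grip on the bucket to be weighed: on its orange tab, 155 mm above the bucket's underside, on its axis. The tab is 12 mm thick (along x) and 30 mm wide (along y), and stands 124 to 176 mm above the underside, on top of the bail's crossbar. z up; x and -x are alike. The bucket starts upright on the bench
- bucket_orange_eye (a point): Underside of the bail's crossbar, at its middle, 37 mm below bucket_orange_grip; same axes. The crossbar is 8 mm thick, straight, along y. Below it is the bail's opening, 49 mm wide (y) and 46 mm high, through which the hook must pass along x; the uprights are 7 mm thick
- bucket_orange: The bucket with the orange tab, 0.25 to 0.5 kg: an aluminium cup 66 mm across and 62 mm high with four blue-capped tubes (tops 72 mm above the underside) and a rigid steel bail; 176 mm high in all. Origin at the centre of its underside, same axes
- bucket_blue_grip (a point): The same point on the other bucket, alike but with a blue tab and white-capped tubes: leave it where it stands
- bucket_blue: The other bucket, with the blue tab; origin at the centre of its underside, z up. Not to be moved
- hook_dip (a point): Bottom of the dip in the steel hook, on its top face, where the crossbar must rest; 215 mm above the bench unloaded. Flat strip 14 mm wide, 4 mm thick; its free end is 24 mm out along -x and 10 mm higher; towards +x it rises 8 mm. x is level, from the dip to the column; nearest part 85 mm away, up to 290 mm above the bench. z up. The crossbar lies across it: bucket x along hook x, either way
- scale (a joint): How far the hook and pointer have sunk, m: 0 unloaded, at most 0.08. Spring about 90 N/m, so 27 to 55 mm with this bucket; it bounces for about two seconds after a change of load
- pointer (a point): Centre of the scale's red pointer, an open ring 37 mm across and 6 mm thick that goes up and down with the hook (6 mm above the hook's dip), loosely round the upright steel rod on which the yellow marker slides; the marker's collar and arm pass freely into it. 221 mm above the bench when unloaded; the rod has black rings every 10 mm
- marker_index (a point): Centre of the yellow marker's collar (20 mm across, 12 mm high) on the upright rod; this height is compared with the pointer's. The top of the rod is 278 mm above the bench
- marker_pad (a point): Middle of the top face of the yellow marker's round press pad, 30 mm across, 4 mm above the height of the collar's centre, held by an arm 67 mm out from the rod. Press it down from above
- marker (a joint): How far the marker has been pushed down, m: 0 at the top of its rod (262 mm above the bench) to 0.10; about 2 N of friction, stays where it is left
- tube_rack: Bystander: green rack 110 x 70 mm with capped tubes, 73 mm high; origin under its centre
- reagent: Bystander: amber bottle 60 mm across, 110 mm high; origin under its centre
- beaker: Bystander: glass beaker 72 mm across, 85 mm high; origin under its centre
- jar: Bystander: white jar 52 mm across, 60 mm high; origin under its centre
Mind the look-alikes: they are no part of the job. Leave any brown or pink look-alike of the bucket_orange alone.

How it is judged:
On the way, in this order (a step that is already met when the one before it is completed fails the run):
1. the orange-gripped bucket hangs by its bail in the dip of the hook, released and still (distance between bucket_orange_eye and hook_dip below 0.016 m and value of joint scale above 0.018 m and linear speed of bucket_orange below 0.03 m/s and angle between bucket_orange_grip's own z axis and vertical below 0.2 rad and contact force between bucket_orange and the arm below 0.1 N and contact force between bucket_orange and the fingers below 0.1 N), for 0.5 s.
2. the yellow marker is level with the pointer, within 5 mm (z of marker_index in the frame of pointer between -0.005 and 0.005 m), for 0.2 s.
At the end, for the whole second after the job is handed in: The orange-gripped bucket hangs still (under 0.03 m/s) and upright (within 0.2 rad) with the middle of its crossbar within 16 mm of the hook's dip and the scale drawn down at least 18 mm, untouched by the robot; the marker is level with the pointer within 5 mm (all of step 1 and all of step 2).
It fails at once if the scale's hook falls faster than 0.25 m/s (load dropped on it) (velocity of joint scale above 0.25 m/s).
It fails at once if the blue-gripped bucket is moved more than 20 mm (distance of bucket_blue from where it was at the start of the episode above 0.02 m).
It fails at once if a bystander on the bench is moved more than 30 mm (distance of any of tube_rack, reagent, beaker, jar from where it was at the start of the episode above 0.03 m).
It also fails if it takes over 72 s, if anything falls off the work surface, if the arm or the gripper's body presses on something with over 40 N, if the wrist force passes 120 N, or if a joint passes its speed limit or range.

## Working session

There is one attempt and no reset: what is moved stays moved. The work goes in short steps, Python scripts to look and compute and a tool call to move; the robot and the scene stay as the last step left them, time stands still between calls to the robot, and variables do not carry over. Pictures are saved under pics/ and viewed, and the job is handed in when it is done.

Besides the shell and the picture viewer there is one more tool, called after ">>>" by a JSON object that holds its "api" and its "payload". drive_tool: Moves the arm, as the interface text tells. Its arguments: {"type":"object","properties":{"moves":{"type":"array","items":{"type":"number"}},"claw":{"type":"number"}},"required":["moves"]}

```bash
mkdir -p pics; ls
python3 - <<'E'
from cell import *
import cv2,numpy as np
for n in("scene","top"):
    im=capture(n); cv2.imwrite(f"pics/{n}0.png",im); print(n,camera_params(n))
print(observe())
E
```

```text
pics
scene {'fovy': 46.60124127822868, 'cx': 277.2151422199337, 'cy': 211.44775263554916, 'view': array([[ 0.70177355,  0.71238797,  0.00415479, -0.33276858],
       [-0.55215761,  0.5402269 ,  0.63504084,  0.24407834],
       [ 0.45015093, -0.44794896,  0.77246739, -1.71143456],
       [ 0.        ,  0.        ,  0.        ,  1.        ]])}
top {'fovy': 56.65758877131295, 'cx': 283.21543560172995, 'cy': 213.12797325302526, 'view': array([[-0.01313338, -0.99985411, -0.01092091, -0.07272301],
       [ 0.98147828, -0.01497806,  0.19098703, -0.55355031],
       [-0.19112274, -0.00821033,  0.98153181, -1.34283806],
       [ 0.        ,  0.        ,  0.        ,  1.        ]])}
{'t': 0.1, 'q': array([ 1.18301278,  0.46830697, -0.01163267,  1.60353383,  0.00605617,
        1.07142381, -0.05631534]), 'joint_vel': array([-7.56344238e-04, -3.12470433e-03,  1.15171203e-03, -3.43909174e-03,
       -3.50175848e-04,  4.01489417e-04, -7.38340628e-05]), 'joint_efforts': array([ 1.19809156e-03, -5.33514869e+01,  2.16248160e-02, -2.51964748e+01,
        1.14063252e-02,  4.34107234e-03, -2.09663267e-05]), 'tcp_pos': array([ 0.21944662, -0.6112523 ,  0.20702112]), 'tcp_rot': array([-3.13996154e+00,  1.53280670e-04,  3.44757479e-01]), 'contact_force': array([-0.13077907, -0.31984732, -0.39720518]), 'moment': array([ 0.02566722, -0.0450961 , -0.00944414]), 'opening': 0.9998763443025152}
```

View pics/scene0.png

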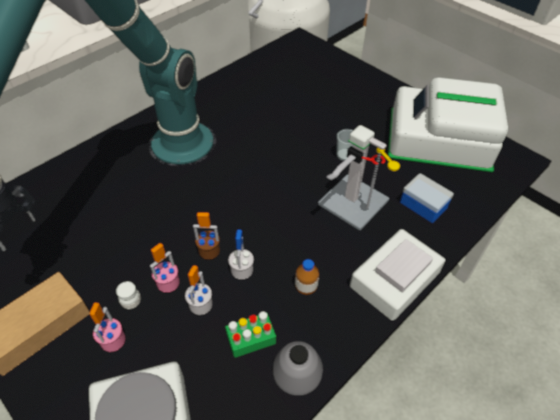

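View pics/top0.png

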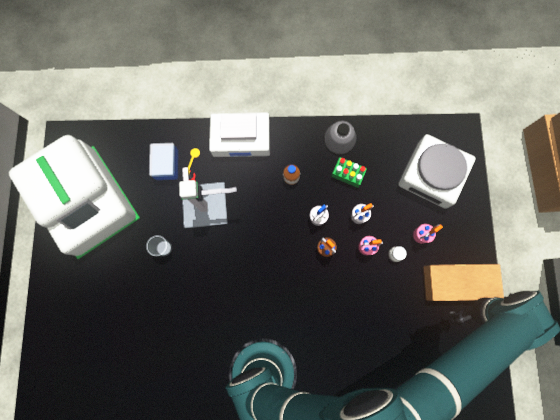

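Run:
```python
import cv2,numpy as np
s=cv2.imread("pics/scene0.png");t=cv2.imread("pics/top0.png")
c=cv2.resize(s[200:360,80:280],None,fx=4,fy=4,interpolation=cv2.INTER_CUBIC);cv2.imwrite("pics/c1.png",c[:600])
c=cv2.resize(s[115:235,310:420],None,fx=5,fy=5,interpolation=cv2.INTER_CUBIC);cv2.imwrite("pics/c2.png",c)
a=cv2.resize(t[190:265,300:450],None,fx=5,fy=4,interpolation=cv2.INTER_CUBIC)
a=cv2.resize(t[190:265,300:450],None,fx=5,fy=5,interpolation=cv2.INTER_CUBIC);cv2.imwrite("pics/c3.png",a)
a=cv2.resize(t[140:235,140:250],None,fx=6,fy=6,interpolation=cv2.INTER_CUBIC);cv2.imwrite("pics/c4.png",a)
```

```text
(no output)
```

View pics/c1.png

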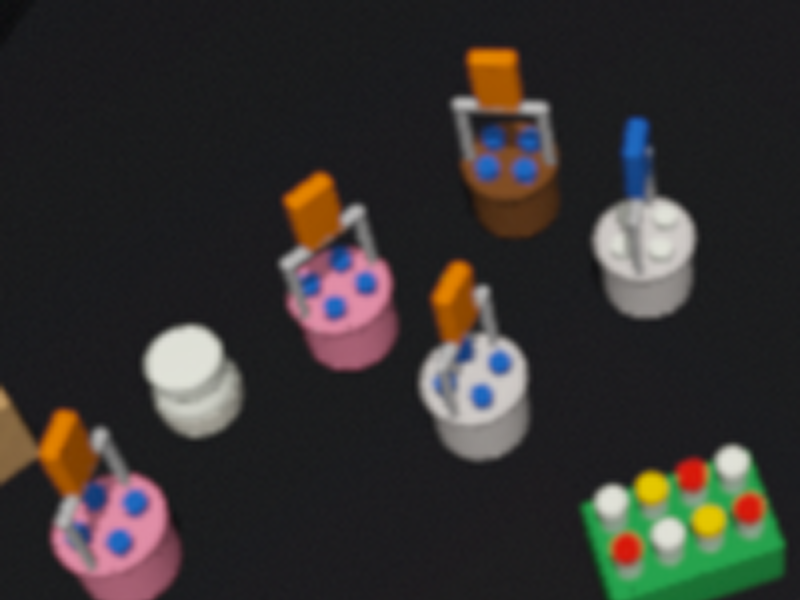

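View pics/c2.png

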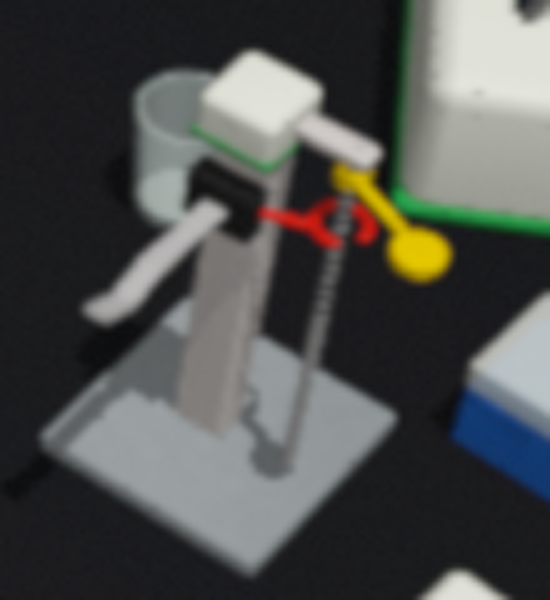

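View pics/c3.png

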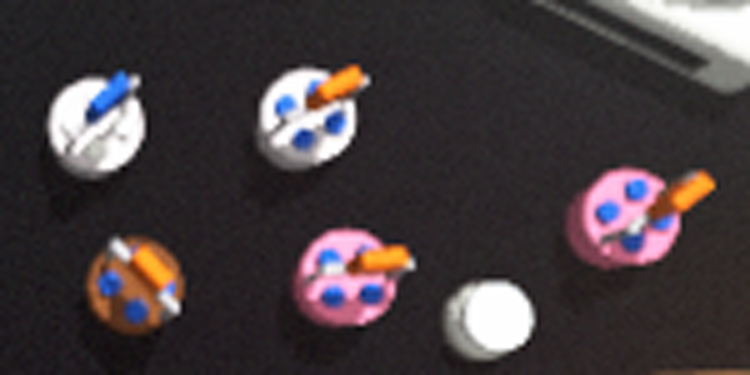

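View pics/c4.png

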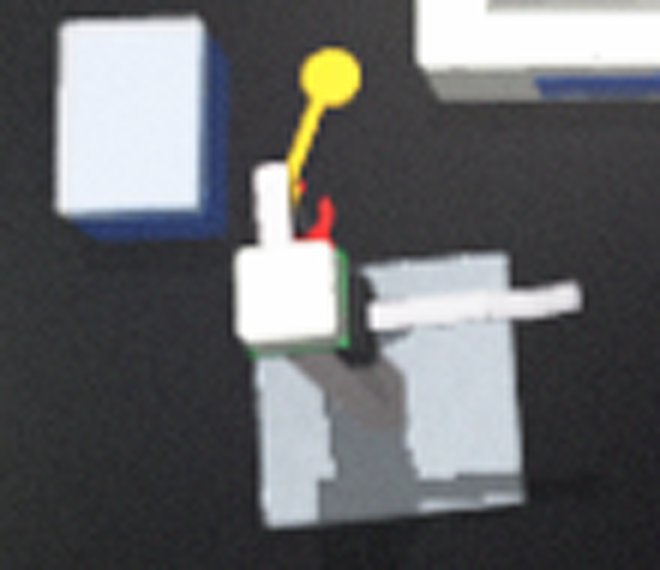

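The orange tabs are on four buckets in the scene view: brown (208,240), pink (165,270), pink (108,330) and bare aluminium (199,295). The crop shows that only the one at (199,295), or (361,213) in the top view, has an aluminium cup with blue caps, so that is the target. The blue-tabbed one is at (240,262).

```bash
cat > h.py <<'E'
from cell import *
import cv2,numpy as np
CP={n:camera_params(n) for n in("scene","top")}
def KR(n):
    c=CP[n];f=210/np.tan(np.radians(c["fovy"])/2);V=np.array(c["view"])
    return np.array([[f,0,c["cx"]],[0,f,c["cy"]],[0,0,1]]),np.diag([1,-1,-1])@V[:3,:3],np.diag([1,-1,-1])@V[:3,3]
def P(n):
    K,R,t=KR(n);return K@np.c_[R,t]
def tri(s,t):
    X=cv2.triangulatePoints(P("scene"),P("top"),np.float64(s).reshape(2,1),np.float64(t).reshape(2,1))[:,0];X=X[:3]/X[3]
    return X,np.round(np.r_[proj("scene",X)-s,proj("top",X)-t],1)
def proj(n,X):
    u=P(n)@np.r_[X,1];return u[:2]/u[2]
def ray(n,p,z):
    K,R,t=KR(n);d=R.T@np.linalg.inv(K)@np.r_[p,1];c=-R.T@t
    return c+d*(z-c[2])/d[2]
def blob(im,lo,hi,box):
    x0,y0,x1,y1=box;h=cv2.cvtColor(im[y0:y1,x0:x1],cv2.COLOR_BGR2HSV)
    m=cv2.inRange(h,lo,hi);n,l,st,c=cv2.connectedComponentsWithStats(m)
    k=1+np.argmax(st[1:,4]);return c[k]+[x0,y0],st[k]
E
python3 - <<'E'
from h import *
s=cv2.imread("pics/scene0.png");t=cv2.imread("pics/top0.png")
c1=lambda u,v:np.array([80+(u+.5)/4-.5,200+(v+.5)/4-.5]);c2=lambda u,v:np.array([310+(u+.5)/5-.5,115+(v+.5)/5-.5])
c3=lambda u,v:np.array([300+(u+.5)/5-.5,190+(v+.5)/5-.5]);c4=lambda u,v:np.array([140+(u+.5)/6-.5,140+(v+.5)/6-.5])
O=((8,150,90),(22,255,255));Y=((24,150,120),(34,255,255))
a,sa=blob(s,*O,(180,255,210,300));b,sb=blob(t,*O,(355,195,380,220));print("tab",a,sa,b,sb,tri(a,b))
a,sa=blob(s,*Y,(370,130,405,175));b,sb=blob(t,*Y,(180,140,210,180));print("yel",a,sa,b,sb)
def pr(k,x):print(k,np.round(x[0],4),x[1])
pr("pad",tri(c2(420,250),c4(331,77)))
pr("barfar",tri(c1(483,292),c3(364,79)))
pr("hooktip",tri(c2(102,310),c4(577,297)))
pr("hooktipR",tri(c2(118,320),c4(580,308)))
pr("hookroot",tri(c2(215,212),c4(372,315)))
pr("ringrod",tri(c2(345,222),c4(315,215)))
print("tip on z.225",ray("scene",c2(102,308),.225),ray("top",c4(577,297),.225))
print("root",ray("top",c4(372,315),.223))
print("cupcenter scene", ray("scene",c1(474,378),.062),ray("top",c3(308,117),.062))
print("barfar z.122",ray("scene",c1(483,290),.122),ray("top",c3(364,79),.122))
E
python3 - <<'E'
import cv2
s=cv2.imread("pics/scene0.png");t=cv2.imread("pics/top0.png")
for n,im,b in(("d1",s,(180,255,220,320)),("d2",t,(345,195,385,230)),("d3",s,(322,140,364,185)),("d4",t,(180,170,250,215))):
    x0,y0,x1,y1=b;k=min(800//(x1-x0),600//(y1-y0))
    cv2.imwrite(f"pics/{n}.png",cv2.resize(im[y0:y1,x0:x1],None,fx=k,fy=k,interpolation=cv2.INTER_CUBIC));print(n,k)
E
```

```text
tab [193.1        274.72941176] [  8  10  11  20 170] [366.72916667 206.97916667] [ 6  8 11  9 48] (array([ 0.54827569, -0.35937957,  0.15649463]), array([ 0.3, -0. ,  0.3,  0.2]))
yel [389.35672515 160.52046784] [  7  18  23  23 171] [193.31 155.33] [  8   8  12  23 100]
pad [0.7103 0.1931 0.262 ] [-0.1  0.  -0.1 -0.1]
barfar [ 0.56   -0.3587  0.1763] [-4.8  0.4 -4.6 -3. ]
hooktip [0.6007 0.0695 0.2244] [-0.5  0.1 -0.5 -0.4]
hooktipR [0.6026 0.0751 0.2124] [-2.2  0.5 -2.3 -1.9]
hookroot [0.5922 0.1772 0.2184] [ 0.1 -0.   0.2  0.1]
ringrod [0.6499 0.2121 0.2257] [-1.2  0.4 -1.2 -1.1]
tip on z.225 [0.60068282 0.07150801 0.225     ] [0.59904406 0.06769424 0.225     ]
root [0.59146656 0.17662706 0.223     ]
cupcenter scene [ 0.54787877 -0.35896383  0.062     ] [ 0.5469374 -0.3576209  0.062    ]
barfar z.122 [ 0.53450222 -0.33177373  0.122     ] [ 0.56120217 -0.38533667  0.122     ]
d1 9
d2 17
d3 13
d4 11
```

View pics/d1.png

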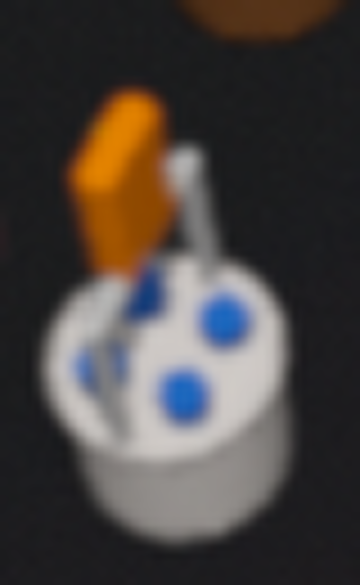

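View pics/d2.png

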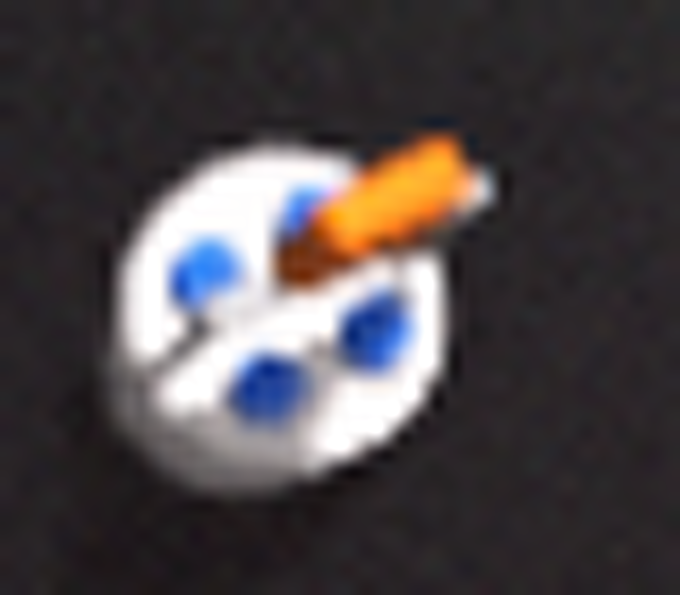

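View pics/d3.png

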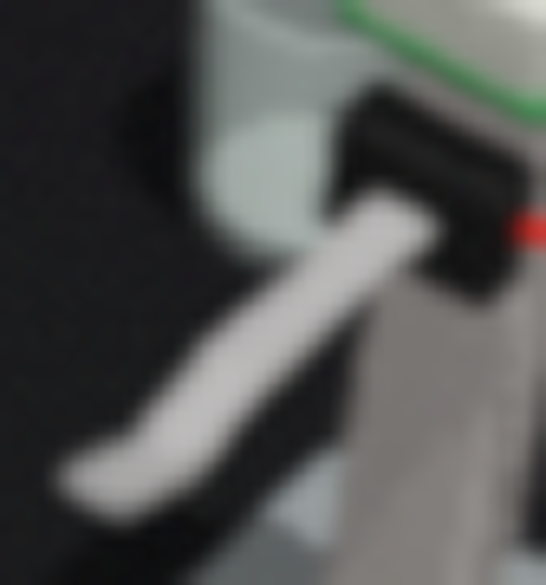

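View pics/d4.png

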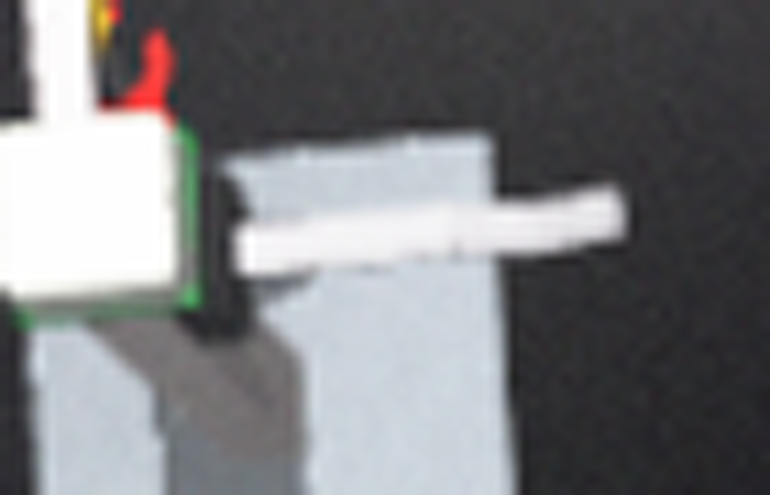

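Run:
```python
from h import *
d4=lambda u,v:np.array([180+(u+.5)/11-.5,170+(v+.5)/11-.5]); d3=lambda u,v:np.array([322+(u+.5)/13-.5,140+(v+.5)/13-.5])
d2=lambda u,v:np.array([345+(u+.5)/17-.5,195+(v+.5)/17-.5]); d1=lambda u,v:np.array([180+(u+.5)/9-.5,255+(v+.5)/9-.5])
a=ray("top",d4(625,213),.225);b=ray("top",d4(238,250),.223);print(a,b)
d=(b-a)[:2];L=np.hypot(*d);d/=L;print("L",L,"yaw",np.degrees(np.arctan2(d[1],d[0])),"dip",a[:2]+.024*d)
a2=ray("scene",d3(90,485),.225);b2=ray("scene",d3(400,215),.223);print(a2,b2)
d=(b2-a2)[:2];print(np.degrees(np.arctan2(d[1],d[0])),"dip",a2[:2]+.024*d/np.hypot(*d),tri(d3(90,485),d4(625,213)),tri(d3(400,215),d4(238,250)))
# ends of tab top z=.176 in scene: left corner mid/back mid ; top view
e1=ray("scene",d1(90,180),.176);e2=ray("scene",d1(145,97),.176);print(e1,e2)
f1=ray("top",d2(458,160),.176);f2=ray("top",d2(335,225),.176);print(f1,f2)
for x,y in((e1,e2),(f2,f1)):print(np.degrees(np.arctan2(*(y-x)[1::-1])),np.linalg.norm(y-x))
print("column-base edges");q=[ray("top",d4(225,157),.0),ray("top",d4(488,133),0)];dd=q[0]-q[1];print(np.degrees(np.arctan2(dd[1],dd[0])))
```

```text
[0.59958366 0.06574868 0.225     ] [0.59086665 0.17788967 0.223     ]
L 0.11247928085843689 yaw 94.44480794143342 dip [0.59772369 0.0896765 ]
[0.59939143 0.06680037 0.225     ] [0.59179242 0.17493154 0.223     ]
94.01989898619446 dip [0.59770896 0.09074132] (array([0.59967603, 0.06599255, 0.22571005]), array([-0.1,  0. , -0.1, -0.1])) (array([0.59075401, 0.17758909, 0.2207375 ]), array([ 0.2, -0.1,  0.2,  0.2]))
[ 0.55299157 -0.37143973  0.176     ] [ 0.54267459 -0.34476155  0.176     ]
[ 0.55468554 -0.37040936  0.176     ] [ 0.54229396 -0.34614638  0.176     ]
111.14248066213905 0.02860358227351111
-62.94570334391081 0.027244151395669935
column-base edges
94.47474475812649
```

```bash
cat >> h.py <<'E'
from scipy.spatial.transform import Rotation as Rt
def to(x,y,z,yaw):
    o=observe();R=Rt.from_euler("xyz",o["tcp_rot"]);d=R.inv().apply(np.array([x,y,z])-o["tcp_pos"])
    dy=(yaw-np.degrees(o["tcp_rot"][2])+180)%360-180
    print("t",round(o["t"],2),"pos",np.round(o["tcp_pos"],4),"rpy",np.round(np.degrees(o["tcp_rot"]),2),"F",np.round(o["contact_force"],2),"op",round(o["opening"],3),"q7",round(o["q"][6],2))
    print("shift/0.5",np.round(d/.5,4),"spin/30",round(-dy/30,3))
E
python3 - <<'E'
from h import *
to(.548,-.359,.26,116)
E
```

```text
t 0.1 pos [ 0.2194 -0.6113  0.207 ] rpy [-1.7991e+02  1.0000e-02  1.9750e+01] F [-0.13 -0.32 -0.4 ] op 1.0 q7 -0.06
shift/0.5 [ 0.7889 -0.2529 -0.1057] spin/30 -3.208
```

>>> {"api": "drive_tool", "payload": {"moves": [0,0,-0.1,-0.2,0,0,-0.13,-0.4,0.1,-0.03,-0.13,-0.6,0.2,-0.06,-0.13,-0.8,0.28,-0.09,-0.13,-1,0.36,-0.11,-0.13,-1,0.44,-0.14,-0.13,-1,0.52,-0.16,-0.13,-1,0.6,-0.19,-0.13,-1,0.68,-0.22,-0.13,-1,0.74,-0.24,-0.13,-1,0.78,-0.25,-0.13,-1], "claw": 0}}

```text
t: 1.1
tcp_pos: [0.5463, -0.3587, 0.2718]
tcp_rot: [-3.139, -0.002, 0.871]
contact_force: [0.3, -0.1, -0.2]
opening: 0.495
```

>>> {"api": "drive_tool", "payload": {"moves": [0,0,0,-0.25,0,0,0,-0.5,0,0,0,-0.75,0,0,0,-1,0,0,0,-1]}}

```text
t: 1.52
tcp_pos: [0.5462, -0.3585, 0.2712]
tcp_rot: [-3.139, -0.003, 1.398]
contact_force: [-0.1, -0.5, -0.2]
opening: 0.501
```

>>> {"api": "drive_tool", "payload": {"moves": [0,0,0,-0.25,0,0,0,-0.5,0,0,0,-0.75,0,0,0,-1,0,0,0,-1,0,0,0,-1]}}

```text
t: 2.02
tcp_pos: [0.5458, -0.3586, 0.2707]
tcp_rot: [-3.141, -0.005, 1.92]
contact_force: [-0.4, -0.9, -0.1]
opening: 0.497
```

Run:
```python
from h import *
to(.548,-.359,.147,116)
cv2.imwrite("pics/s1.png",capture("scene"))
```

```text
t 2.02 pos [ 0.5458 -0.3586  0.2707] rpy [-179.97   -0.27  110.01] F [-0.42 -0.87 -0.1 ] op 0.497 q7 0.72
shift/0.5 [-0.0035  0.0039  0.2474] spin/30 -0.2
```

View pics/s1.png

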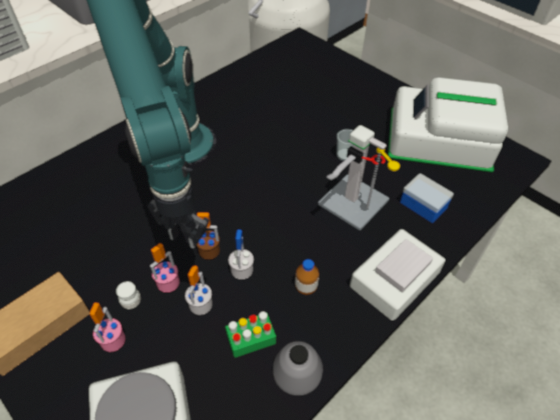

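>>> {"api": "drive_tool", "payload": {"moves": [0,0,0.03,-0.1,-0.003,0.004,0.08,-0.2,-0.003,0.004,0.13,-0.2,-0.003,0.004,0.15,-0.2,-0.003,0.004,0.15,-0.2]}}

```text
t: 2.48
tcp_pos: [0.5463, -0.3583, 0.1927]
tcp_rot: [-3.138, -0.009, 2.022]
contact_force: [-0.0, -0.5, -0.3]
opening: 0.497
```

Run:
```python
from h import *
to(.548,-.359,.147,116)
print(proj("scene",observe()["tcp_pos"]),proj("top",observe()["tcp_pos"]))
a=capture("scene")[220:330,140:260];b=capture("top")[170:270,310:420]
cv2.imwrite("pics/s2.png",np.hstack([cv2.resize(a,(400,367),interpolation=2),cv2.resize(b,(400,367),interpolation=2)]))
```

```text
t 2.48 pos [ 0.5463 -0.3583  0.1927] rpy [-179.82   -0.54  115.83] F [-0.03 -0.53 -0.31] op 0.497 q7 0.78
shift/0.5 [-0.0037  0.0028  0.0914] spin/30 -0.006
[191.23512563 265.73201409] [368.9504796  205.44446367]
```

View pics/s2.png

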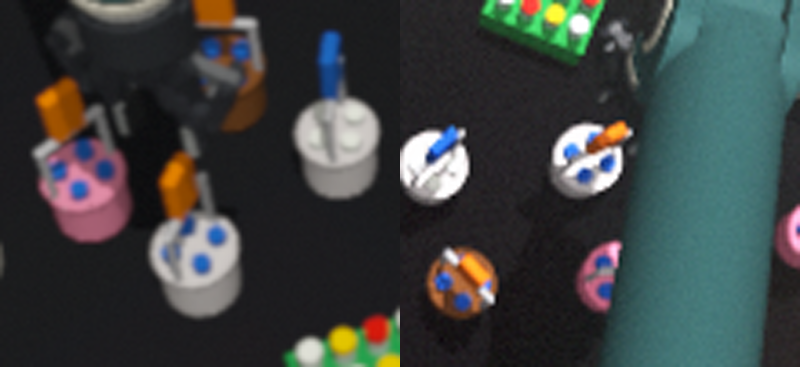

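Run:
```python
from h import *
a=capture("scene")[235:295,160:220];b=capture("top")[170:230,345:405]
im=np.hstack([cv2.resize(a,(400,400),interpolation=2),cv2.resize(b,(400,400),interpolation=2)])
cv2.imwrite("pics/s3.png",(255*(im/255.)**.45).astype(np.uint8))
```

```text
(no output)
```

View pics/s3.png

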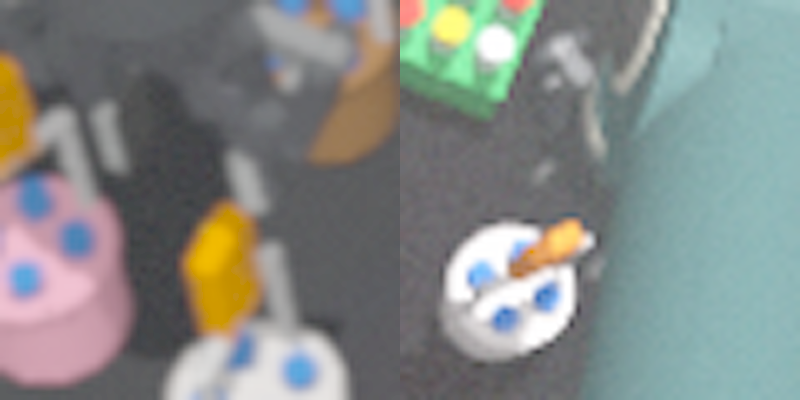

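Run:
```python
from h import *
print(tri((197.2,262),(366.4,195.8)),tri((176.5,256),(374.2,209.7)))
p=observe()["tcp_pos"]
for dz in (0,.01,.02,.03):print(proj("scene",p+[0,0,dz]),proj("top",p+[0,0,dz]))
```

```text
(array([ 0.56835274, -0.34927144,  0.22367751]), array([ 1.3, -0.2,  1.3,  0.8])) (array([ 0.52241841, -0.37257344,  0.22406806]), array([ 1.7, -0.2,  1.8,  1. ]))
[191.34352382 265.59858707] [369.55846318 204.25004831]
[190.78085121 263.25525796] [370.20705771 203.58036368]
[190.21052073 260.88003659] [370.86599327 202.90000175]
[189.63237498 258.47226743] [371.53551919 202.20870512]
```

The pads triangulate to a midpoint of (0.545, -0.361), directly over the tab. Their axis is at 27°, so the gripper is aligned and I can descend.

>>> {"api": "drive_tool", "payload": {"moves": [-0.004,0.003,0.03,0,-0.004,0.003,0.06,0,-0.004,0.003,0.08,0,-0.004,0.003,0.091,0,-0.004,0.003,0.091,0,-0.004,0.003,0.091,0]}}

```text
t: 3.18
tcp_pos: [0.5515, -0.3604, 0.1521]
tcp_rot: [3.14, -0.002, 2.023]
contact_force: [0.2, 0.2, -0.2]
opening: 0.5
```

>>> {"api": "drive_tool", "payload": {"moves": [0,0,0,0,0,0,0,0,0,0,0,0,0,0,0,0,0,0,0,0,0,0,0,0,0,0,0,0,0,0,0,0], "claw": 1}}

```text
t: 3.85
tcp_pos: [0.5521, -0.3612, 0.1535]
tcp_rot: [3.139, -0.0, 2.023]
contact_force: [-1.3, -0.2, 6.0]
opening: 0.001
```

Run:
```python
from h import *
to(.548,-.359,.31,116)
```

```text
t 3.85 pos [ 0.5521 -0.3612  0.1535] rpy [179.87  -0.   115.88] F [-1.28 -0.2   6.01] op 0.001 q7 0.76
shift/0.5 [ 0.0075 -0.0047 -0.313 ] spin/30 -0.004
```

Run:
```python
from h import *
a=capture("scene")[235:315,150:230];b=capture("top")[170:230,345:405]
im=np.hstack([cv2.resize(a,(400,400),interpolation=2),cv2.resize(b,(400,400),interpolation=2)])
cv2.imwrite("pics/s4.png",(255*(im/255.)**.45).astype(np.uint8))
```

```text
(no output)
```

View pics/s4.png

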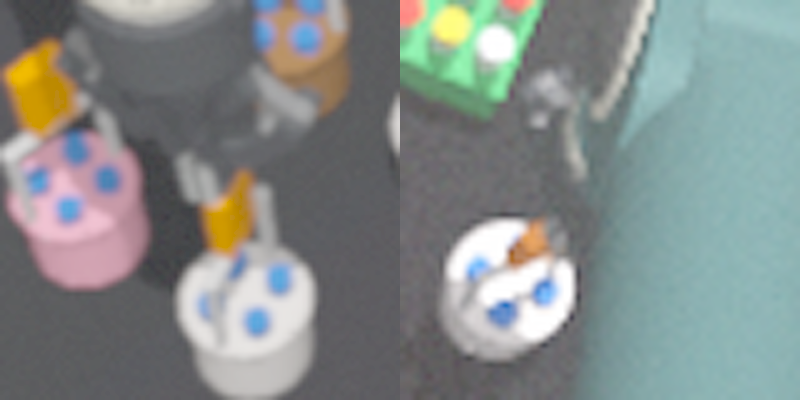

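Run:
```python
from h import *
a=capture("scene")[255:305,170:220];b=capture("top")[190:230,350:390]
im=np.hstack([cv2.resize(a,(400,400),interpolation=2),cv2.resize(b,(400,400),interpolation=2)])
cv2.imwrite("pics/s5.png",(255*(im/255.)**.45).astype(np.uint8))
p=observe()["tcp_pos"]
for dz in(-.011,0,.008,.02,.03):print(dz,proj("scene",p+[0,0,dz]),proj("top",p+[0,0,dz]))
```

```text
-0.011 [194.4819727  279.15174038] [366.65698691 206.88598965]
0 [193.90632588 276.75784649] [367.31669153 206.2018325 ]
0.008 [193.48245022 274.99511049] [367.80342987 205.69705276]
0.02 [192.83821998 272.31600445] [368.54477805 204.92822585]
0.03 [192.29349186 270.05068951] [369.17311195 204.27660218]
```

View pics/s5.png

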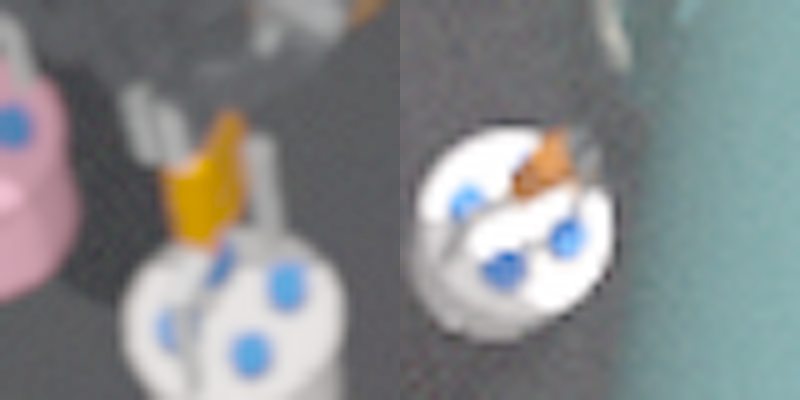

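>>> {"api": "drive_tool", "payload": {"moves": [0,0,-0.01,0,0,0,-0.03,0,0,0,-0.06,0,0,0,-0.08,0,0,0,-0.1,0,0,0,-0.1,0]}}

```text
t: 4.55
tcp_pos: [0.5533, -0.3617, 0.2064]
tcp_rot: [3.137, 0.004, 2.022]
contact_force: [0.5, -0.6, 0.9]
opening: -0.001
```

Run:
```python
from h import *
to(.548,-.359,.147,116)
a=capture("scene")[235:305,155:225];to(.548,-.359,.147,116);b=capture("top")[180:230,345:395];to(.548,-.359,.147,116)
im=np.hstack([cv2.resize(a,(400,400),interpolation=2),cv2.resize(b,(400,400),interpolation=2)])
cv2.imwrite("pics/s6.png",(255*(im/255.)**.45).astype(np.uint8))
p=observe()["tcp_pos"]
for dz in(-.011,0,.008,.02,.03):print(dz,proj("scene",p+[0,0,dz]),proj("top",p+[0,0,dz]))
```

```text
t 4.55 pos [ 0.5533 -0.3617  0.2064] rpy [179.73   0.21 115.88] F [ 0.48 -0.64  0.91] op -0.001 q7 0.78
shift/0.5 [ 0.01   -0.0077  0.1188] spin/30 -0.004
t 4.6 pos [ 0.5527 -0.3615  0.205 ] rpy [1.7979e+02 1.3000e-01 1.1589e+02] F [ 0.1  -0.44 -0.6 ] op 0.0 q7 0.78
shift/0.5 [ 0.0088 -0.0067  0.116 ] spin/30 -0.004
t 4.65 pos [ 0.5521 -0.3613  0.2039] rpy [1.7985e+02 4.0000e-02 1.1588e+02] F [ 0.53 -0.1  -0.52] op -0.002 q7 0.78
shift/0.5 [ 0.0077 -0.0056  0.1139] spin/30 -0.004
-0.011 [191.7588494  267.91091356] [369.79034821 203.65066377]
0 [191.1433543  265.35192713] [370.50342896 202.91127496]
0.008 [190.68994515 263.46683028] [371.02984935 202.36543307]
0.02 [190.00051726 260.6004604 ] [371.83212772 201.53355583]
0.03 [189.41727944 258.17558703] [372.51256763 200.8280121 ]
```

View pics/s6.png

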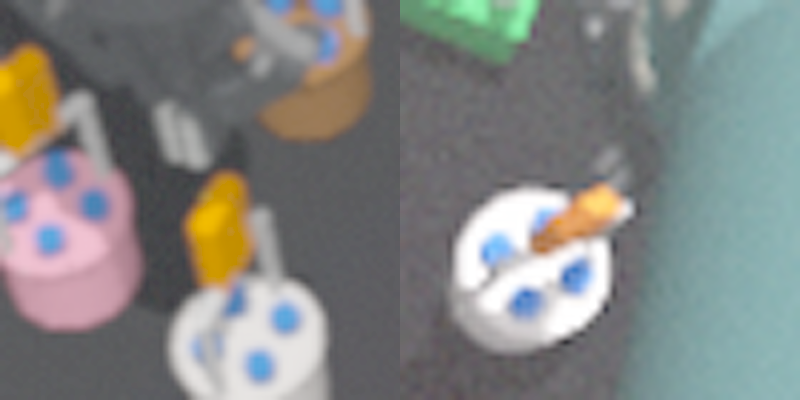

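Run:
```python
from h import *
print(tri((187.4,258.6),(371.2,200.6)),tri((189.5,263.5),(371.2,201.5)))
a=capture("scene")[235:305,155:225];b=capture("top")[180:230,345:395];
O=((8,150,90),(22,255,255))
s=capture("scene");t=capture("top");
a,sa=blob(s,*O,(180,255,212,300));b,sb=blob(t,*O,(355,195,380,220));print("tab",a,sa,b,sb,tri(a,b))
to(.548,-.359,.147,116)
g=lambda im:(255*(cv2.resize(im,(400,400),interpolation=2)/255.)**.45).astype(np.uint8)
cv2.imwrite("pics/s7.png",np.hstack([g(s[240:280,170:210]),g(t[190:220,355:385])]))
```

```text
(array([ 0.5505161 , -0.3620424 ,  0.23205285]), array([ 1.4, -0.2,  1.5,  0.8])) (array([ 0.5529784 , -0.36315175,  0.21507365]), array([ 0.6, -0.1,  0.6,  0.4]))
tab [193.18518519 275.2037037 ] [  8  11  11  19 162] [366.76086957 207.        ] [ 7  8 10  9 46] (array([ 0.54857481, -0.35969208,  0.15501606]), array([ 0.2, -0. ,  0.2,  0.1]))
t 4.85 pos [ 0.5515 -0.361   0.2026] rpy [ 1.7991e+02 -7.0000e-02  1.1588e+02] F [ 0.37 -0.44 -0.5 ] op -0.002 q7 0.78
shift/0.5 [ 0.0066 -0.0047  0.1113] spin/30 -0.004
```

View pics/s7.png

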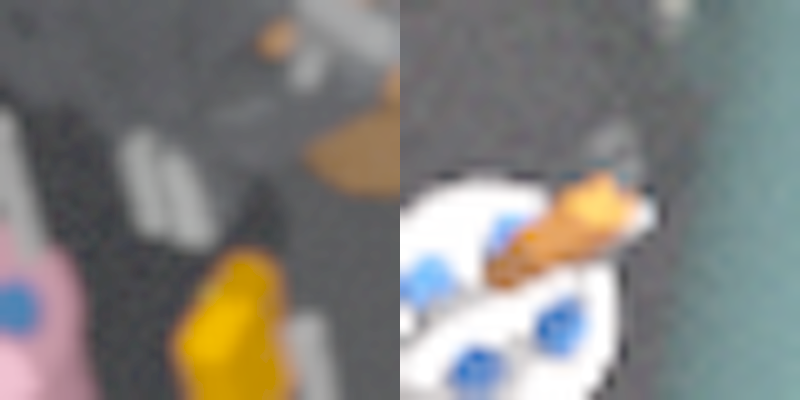

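The jaws shut on nothing: opening read 0.001, with 6 N upward. The pads appear to sit on top of the tab, so the tips are higher than the measured TCP implies. I'll check by lowering the closed tips onto the tab gently.

>>> {"api": "drive_tool", "payload": {"moves": [0.005,-0.003,0.01,0,0.006,-0.004,0.02,0,0.006,-0.004,0.025,0,0.006,-0.004,0.03,0,0.006,-0.004,0.03,0,0.006,-0.004,0.03,0,0.006,-0.004,0.03,0]}}

```text
t: 5.43
tcp_pos: [0.5486, -0.3592, 0.1878]
tcp_rot: [3.14, -0.001, 2.023]
contact_force: [0.0, -0.1, 0.2]
opening: 0.002
```

>>> {"api": "drive_tool", "payload": {"moves": [0,0,0.005,0,0,0,0.01,0,0,0,0.015,0,0,0,0.02,0,0,0,0.02,0,0,0,0.02,0]}}

```text
t: 5.93
tcp_pos: [0.5484, -0.3592, 0.1774]
tcp_rot: [3.14, -0.002, 2.022]
contact_force: [-0.6, -0.9, 0.3]
opening: 0.003
```

>>> {"api": "drive_tool", "payload": {"moves": [0,0,0.005,0,0,0,0.01,0,0,0,0.015,0,0,0,0.015,0,0,0,0.015,0]}}

```text
t: 6.35
tcp_pos: [0.5483, -0.359, 0.1697]
tcp_rot: [3.14, -0.002, 2.023]
contact_force: [-0.3, 0.2, -0.0]
opening: -0.003
```

Run:
```python
from h import *
to(.548,-.359,.147,116)
s=capture("scene");t=capture("top");
g=lambda im:(255*(cv2.resize(im,(400,400),interpolation=2)/255.)**.45).astype(np.uint8)
cv2.imwrite("pics/s8.png",np.hstack([g(s[240:290,170:220]),g(t[185:225,350:390])]))
```

```text
t 6.35 pos [ 0.5483 -0.359   0.1697] rpy [ 1.7993e+02 -1.1000e-01  1.1588e+02] F [-0.3   0.21 -0.01] op -0.003 q7 0.77
shift/0.5 [ 0.0003 -0.0006  0.0453] spin/30 -0.004
```

View pics/s8.png

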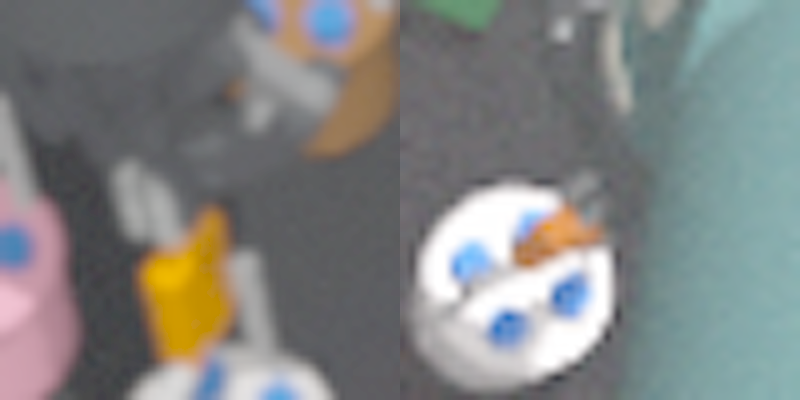

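>>> {"api": "drive_tool", "payload": {"moves": [0,0,0.004,0,0,0,0.008,0,0,0,0.012,0,0,0,0.012,0,0,0,0.012,0]}}

```text
t: 6.87
tcp_pos: [0.5484, -0.3591, 0.1637]
tcp_rot: [3.14, -0.002, 2.023]
contact_force: [-0.7, 0.4, 0.1]
opening: 0.003
```

>>> {"api": "drive_tool", "payload": {"moves": [0,0,0.003,0,0,0,0.006,0,0,0,0.008,0,0,0,0.008,0,0,0,0.008,0]}}

```text
t: 7.28
tcp_pos: [0.5484, -0.3591, 0.1597]
tcp_rot: [3.14, -0.002, 2.023]
contact_force: [-0.1, 0.4, -0.2]
opening: -0.0
```

>>> {"api": "drive_tool", "payload": {"moves": [0,0,0.003,0,0,0,0.006,0,0,0,0.008,0,0,0,0.008,0,0,0,0.008,0]}}

```text
t: 7.7
tcp_pos: [0.5483, -0.359, 0.1555]
tcp_rot: [3.14, -0.002, 2.023]
contact_force: [0.3, -0.3, -0.7]
opening: 0.001
```

>>> {"api": "drive_tool", "payload": {"moves": [0,0,0.002,0,0,0,0.004,0,0,0,0.006,0,0,0,0.006,0,0,0,0.006,0]}}

```text
t: 8.12
tcp_pos: [0.5485, -0.3591, 0.1528]
tcp_rot: [3.14, -0.002, 2.023]
contact_force: [1.0, -1.1, 2.0]
opening: 0.0
```

Run:
```python
from h import *
to(.548,-.359,.147,116)
s=capture("scene");t=capture("top");
g=lambda im:(255*(cv2.resize(im,(400,400),interpolation=2)/255.)**.45).astype(np.uint8)
cv2.imwrite("pics/s9.png",np.hstack([g(s[255:295,175:215]),g(t[190:220,355:385])]))
```

```text
t 8.12 pos [ 0.5485 -0.3591  0.1528] rpy [ 1.7991e+02 -9.0000e-02  1.1588e+02] F [ 0.97 -1.1   2.01] op 0.0 q7 0.76
shift/0.5 [ 0.0007 -0.0008  0.0116] spin/30 -0.004
```

View pics/s9.png

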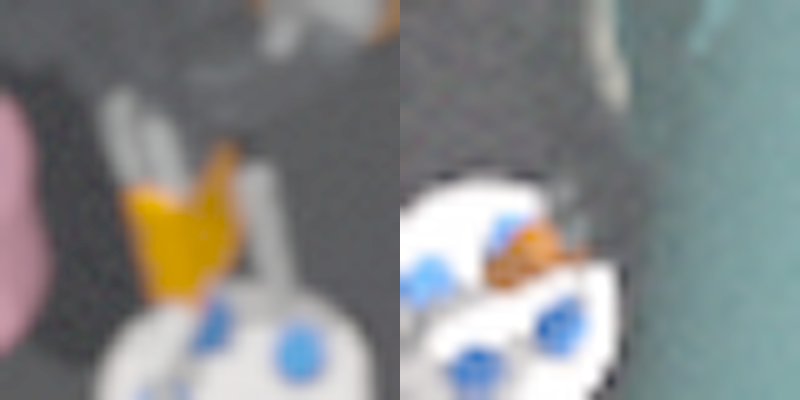

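Run:
```python
from h import *
X=np.array([.5485,-.359,.176])
for z in(.176,.186,.196,.206,.216):X[2]=z;print(z,proj("scene",X),proj("top",X))
print(tri((189.5,269.5),(367.6,205)))
s=cv2.imread("pics/s9.png")
```

```text
0.176 [192.50978699 270.3035336 ] [368.07736936 205.84489445]
0.186 [191.96319747 268.02617184] [368.7036033  205.19880757]
0.196 [191.40927968 265.71827683] [369.33965356 204.54259319]
0.206 [190.84788522 263.37923038] [369.98575277 203.87601129]
0.216 [190.2788617  261.00839748] [370.64214095 203.19881423]
(array([ 0.54709242, -0.36137238,  0.18140878]), array([ 1.6, -0.2,  1.6,  0.9]))
```

Contact with the tab top (z≈0.176) comes at a measured TCP of about 0.154. The real tip is therefore about 22 mm above the measured z, rather than 11 mm below it. The view agrees, since the pads rest on the tab's visible top corner. I'll go by contact: back up, open, and descend to a measured z of about 0.118.

>>> {"api": "drive_tool", "payload": {"moves": [0,0,-0.02,0,0,0,-0.05,0,0,0,-0.07,0,0,0,-0.07,0]}}

```text
t: 8.55
tcp_pos: [0.55, -0.3598, 0.1908]
tcp_rot: [3.138, 0.002, 2.023]
contact_force: [0.4, -0.3, 0.8]
opening: 0.003
```

>>> {"api": "drive_tool", "payload": {"moves": [0,0,0,0,0,0,0,0,0,0,0,0,0,0,0,0,0,0,0,0,0,0,0,0], "claw": 0}}

```text
t: 9.05
tcp_pos: [0.5498, -0.3597, 0.1904]
tcp_rot: [3.138, 0.002, 2.023]
contact_force: [-1.5, 0.1, -0.8]
opening: 0.498
```

Run:
```python
from h import *
to(.548,-.359,.118,116)
```

```text
t 9.05 pos [ 0.5498 -0.3597  0.1904] rpy [1.7979e+02 9.0000e-02 1.1588e+02] F [-1.48  0.13 -0.77] op 0.498 q7 0.78
shift/0.5 [ 0.003  -0.0031  0.1447] spin/30 -0.004
```

>>> {"api": "drive_tool", "payload": {"moves": [0.003,-0.003,0.03,0,0.003,-0.003,0.06,0,0.003,-0.003,0.08,0,0.003,-0.003,0.1,0,0.003,-0.003,0.115,0,0.003,-0.003,0.13,0,0.003,-0.003,0.14,0,0.003,-0.003,0.145,0,0.003,-0.003,0.145,0,0.003,-0.003,0.145,0]}}

```text
t: 9.88
tcp_pos: [0.5483, -0.359, 0.1181]
tcp_rot: [3.138, 0.002, 2.023]
contact_force: [-0.6, 0.3, -0.2]
opening: 0.501
```

>>> {"api": "drive_tool", "payload": {"moves": [0,0,0,0,0,0,0,0,0,0,0,0,0,0,0,0,0,0,0,0,0,0,0,0,0,0,0,0], "claw": 1}}

```text
t: 10.47
tcp_pos: [0.5488, -0.3593, 0.1188]
tcp_rot: [3.137, 0.003, 2.023]
contact_force: [-0.3, 0.1, 4.5]
opening: 0.129
```

Run:
```python
from h import *
to(.548,-.359,.118,116)
s=capture("scene");t=capture("top");
g=lambda im:(255*(cv2.resize(im,(400,400),interpolation=2)/255.)**.45).astype(np.uint8)
cv2.imwrite("pics/s10.png",np.hstack([g(s[250:300,175:225]),g(t[190:220,355:385])]))
```

```text
t 10.47 pos [ 0.5488 -0.3593  0.1188] rpy [179.74   0.18 115.89] F [-0.27  0.06  4.51] op 0.129 q7 0.75
shift/0.5 [ 0.0013 -0.0012  0.0016] spin/30 -0.004
```

View pics/s10.png

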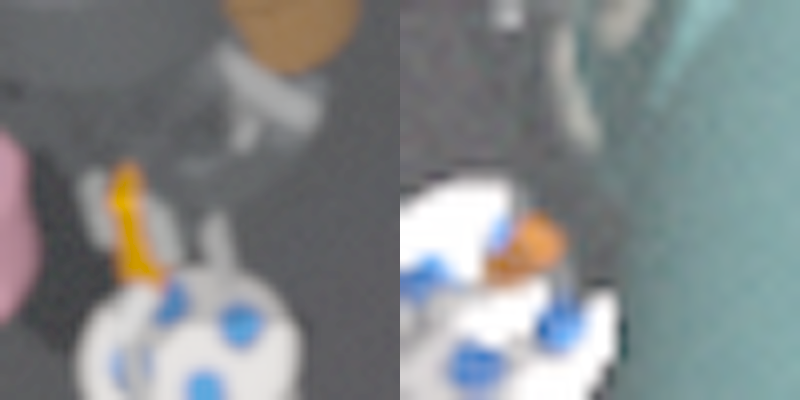

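>>> {"api": "drive_tool", "payload": {"moves": [0,0,-0.01,0,0,0,-0.03,0,0,0,-0.06,0,0,0,-0.1,0,0,0,-0.14,0,0,0,-0.18,0,0,0,-0.22,0,0,0,-0.26,0,0,0,-0.3,0,0,0,-0.34,0,0,0,-0.38,0,0,0,-0.42,0,0,0,-0.45,0,0,0,-0.47,0,0,0,-0.48,0,0,0,-0.48,0,0,0,-0.48,0,0,0,-0.48,0]}}

```text
t: 12.07
tcp_pos: [0.5468, -0.3589, 0.3572]
tcp_rot: [3.138, 0.001, 2.023]
contact_force: [-0.4, 0.5, -4.9]
opening: 0.131
```

Run:
```python
from h import *
to(.605,-.005,.36,184.4)
s=capture("scene");t=capture("top");print(observe()["moment"])
cv2.imwrite("pics/s11.png",cv2.resize(s[150:350,90:330],None,fx=3,fy=3))
```

```text
t 12.07 pos [ 0.5468 -0.3589  0.3572] rpy [1.7982e+02 4.0000e-02 1.1589e+02] F [-0.36  0.49 -4.95] op 0.131 q7 0.83
shift/0.5 [ 0.5859  0.4137 -0.0048] spin/30 -2.284
[0.01104888 0.02795876 0.02864951]
```

View pics/s11.png

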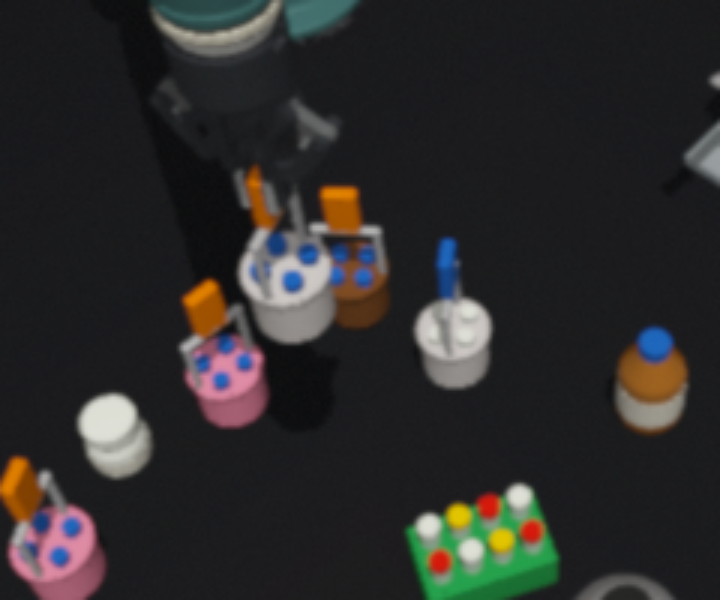

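The aluminium bucket is held upright, with a lift force of about 4.7 N, so I expect the scale to sink roughly 52 mm. Carrying it across next.

>>> {"api": "drive_tool", "payload": {"moves": [0.01,0.007,0,-0.05,0.03,0.02,0,-0.1,0.06,0.042,-0.004,-0.18,0.1,0.07,-0.004,-0.26,0.14,0.1,-0.004,-0.34,0.18,0.127,-0.004,-0.42,0.22,0.155,-0.004,-0.5,0.26,0.184,-0.004,-0.58,0.3,0.212,-0.004,-0.66,0.34,0.24,-0.004,-0.74,0.38,0.268,-0.004,-0.82,0.42,0.297,-0.004,-0.9,0.46,0.325,-0.004,-0.95,0.5,0.353,-0.004,-1,0.53,0.374,-0.004,-1,0.555,0.392,-0.004,-1,0.573,0.405,-0.004,-1,0.583,0.412,-0.004,-1,0.586,0.414,-0.004,-1,0.586,0.414,-0.004,-1]}}

```text
t: 13.83
tcp_pos: [0.6053, -0.0049, 0.3597]
tcp_rot: [3.14, 0.003, 2.547]
contact_force: [0.3, 0.1, -4.4]
opening: 0.132
```

>>> {"api": "drive_tool", "payload": {"moves": [0,0,0,-0.08,0,0,0,-0.2,0,0,0,-0.35,0,0,0,-0.5,0,0,0,-0.65,0,0,0,-0.8,0,0,0,-0.92,0,0,0,-1,0,0,0,-1,0,0,0,-1]}}

```text
t: 14.67
tcp_pos: [0.6053, -0.0064, 0.3596]
tcp_rot: [-3.141, 0.003, 3.067]
contact_force: [-0.3, -0.1, -4.9]
opening: 0.133
```

Run:
```python
from h import *
to(.605,-.005,.234,184.4)
s=capture("scene");t=capture("top")
cv2.imwrite("pics/s12.png",np.hstack([s[60:320,210:480],t[100:360,130:400]]))
```

```text
t 14.67 pos [ 0.6053 -0.0064  0.3596] rpy [-179.98    0.19  175.74] F [-0.31 -0.14 -4.87] op 0.133 q7 1.22
shift/0.5 [0.0017 0.0028 0.2512] spin/30 -0.289
```

View pics/s12.png

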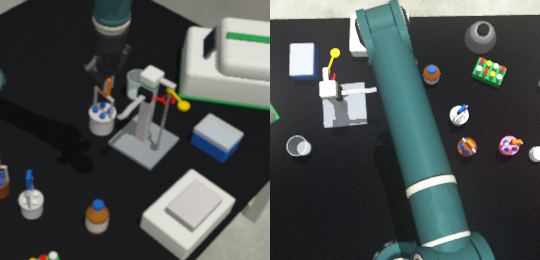

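>>> {"api": "drive_tool", "payload": {"moves": [0.002,0.003,0.01,-0.08,0.002,0.003,0.03,-0.16,0.002,0.003,0.06,-0.24,0.002,0.003,0.09,-0.29,0.002,0.003,0.12,-0.29,0.002,0.003,0.15,-0.29,0.002,0.003,0.18,-0.29,0.002,0.003,0.21,-0.29,0.002,0.003,0.235,-0.29,0.002,0.003,0.248,-0.29,0.002,0.003,0.251,-0.29,0.002,0.003,0.251,-0.29,0.002,0.003,0.251,-0.29]}}

```text
t: 15.85
tcp_pos: [0.6054, -0.0041, 0.235]
tcp_rot: [-3.141, 0.005, -3.063]
contact_force: [-0.1, -0.3, -4.7]
opening: 0.128
```

Run:
```python
from h import *
to(.5977,.0900,.234,184.4)
s=capture("scene");t=capture("top")
cv2.imwrite("pics/s13.png",cv2.resize(s[130:240,275:405],None,fx=5,fy=5,interpolation=2))
cv2.imwrite("pics/t13.png",cv2.resize(t[160:220,180:300],None,fx=6,fy=6,interpolation=2))
```

```text
t 15.85 pos [ 0.6054 -0.0041  0.235 ] rpy [-179.96    0.27 -175.51] F [-0.12 -0.34 -4.74] op 0.128 q7 1.29
shift/0.5 [0.0007 0.1888 0.002 ] spin/30 0.003
```

View pics/s13.png

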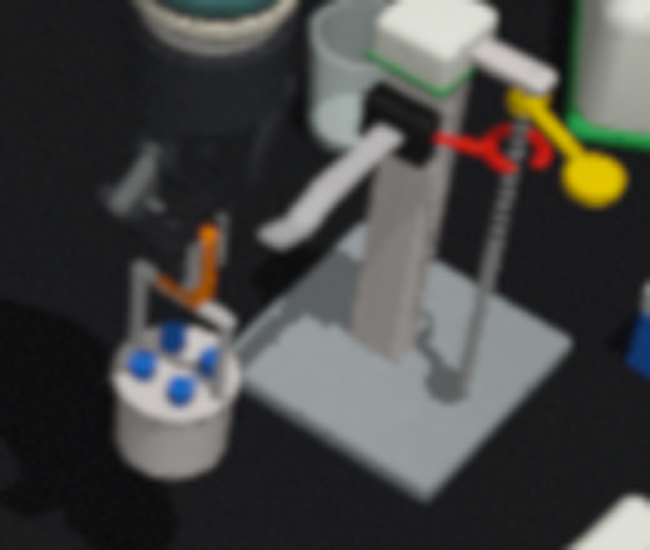

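View pics/t13.png

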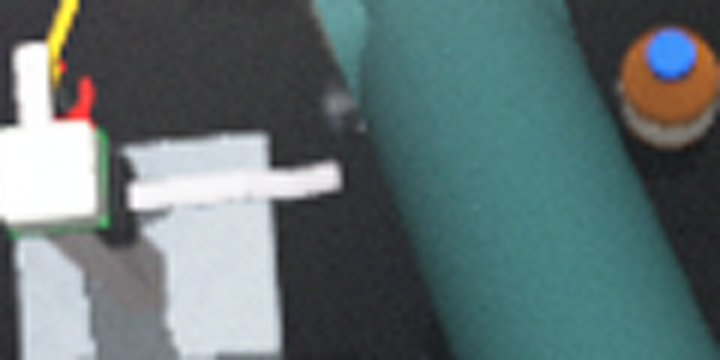

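Run:
```python
from h import *
c=lambda u,v:np.array([275+(u+.5)/5-.5,130+(v+.5)/5-.5])
for z in(.229,.239,.249):
  a=ray("scene",c(232,318),z);b=ray("scene",c(139,267),z);print(z,a,b,(a+b)/2,np.degrees(np.arctan2(*(b-a)[1::-1])),np.linalg.norm(a-b))
s=cv2.imread("pics/s13.png");
p=[proj("scene",np.array([.605,-.004,z])) for z in (.235,.117,.239)];print(p)
im=capture("scene");B=((100,120,80),(125,255,255))
# cup
```

```text
0.229 [0.6267752  0.00658154 0.229     ] [ 0.56867158 -0.00177515  0.229     ] [0.59772339 0.0024032  0.229     ] -171.81562072157138 0.05870149496610231
0.239 [ 6.32224650e-01 -5.29454031e-04  2.39000000e-01] [ 0.57473954 -0.00879719  0.239     ] [ 0.60348209 -0.00466332  0.239     ] -171.8156207215714 0.058076618941802834
0.249 [ 0.6376741  -0.00764045  0.249     ] [ 0.58080749 -0.01581923  0.249     ] [ 0.60924079 -0.01172984  0.249     ] -171.81562072157135 0.05745174291750348
[array([312.13428984, 189.27784777]), array([309.59370343, 217.90534698]), array([312.22689047, 188.23441772])]
```

>>> {"api": "drive_tool", "payload": {"moves": [0,0.005,-0.004,0,0,0.015,-0.006,0,0,0.03,-0.006,0,0,0.045,-0.006,0,0,0.06,-0.006,0,0,0.075,-0.006,0,0,0.09,-0.006,0,0,0.105,-0.006,0,0,0.12,-0.006,0,0,0.135,-0.006,0,0,0.15,-0.006,0,0,0.165,-0.006,0,0,0.178,-0.006,0,0,0.186,-0.006,0,0,0.189,-0.006,0,0,0.189,-0.006,0,0,0.189,-0.006,0]}}

```text
t: 17.42
tcp_pos: [0.598, 0.0897, 0.238]
tcp_rot: [-3.14, 0.005, -3.064]
contact_force: [-0.3, -0.3, -4.6]
opening: 0.13
```

Run:
```python
from h import *
to(.5977,.0900,.215,184.4)
s=capture("scene");t=capture("top")
cv2.imwrite("pics/s14.png",cv2.resize(s[130:240,285:415],None,fx=5,fy=5,interpolation=2))
cv2.imwrite("pics/t14.png",cv2.resize(t[160:220,180:300],None,fx=6,fy=6,interpolation=2))
```

```text
t 17.42 pos [0.598  0.0897 0.238 ] rpy [-179.93    0.27 -175.53] F [-0.3  -0.31 -4.6 ] op 0.13 q7 1.13
shift/0.5 [0.0008 0.0008 0.0459] spin/30 0.002
```

View pics/s14.png

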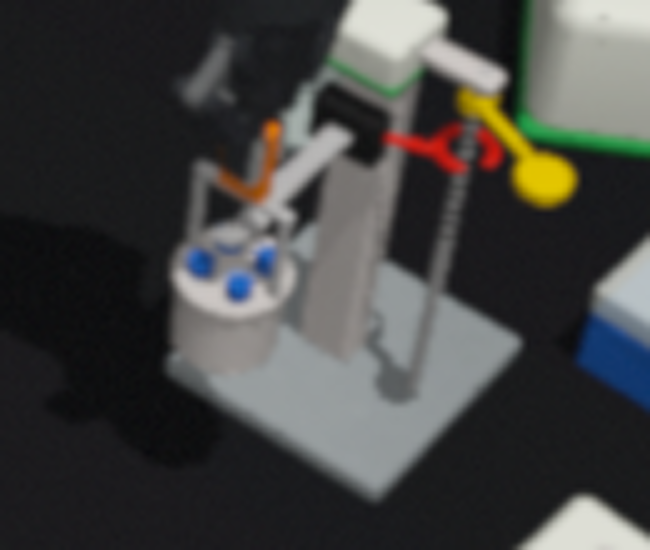

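View pics/t14.png

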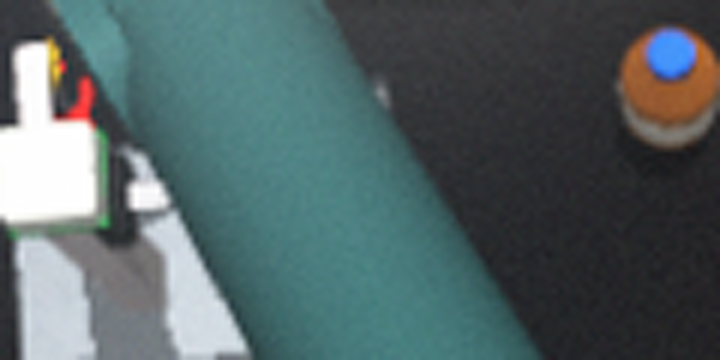

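The hook tip now shows through the bail opening at (262,215) in the crop, under the crossbar. I'll ease the bucket down.

>>> {"api": "drive_tool", "payload": {"moves": [0,0.001,0.005,0,0,0.001,0.011,0,0,0.001,0.017,0,0,0.001,0.023,0,0,0.001,0.029,0,0,0.001,0.035,0,0,0.001,0.041,0,0,0.001,0.047,0,0,0.001,0.053,0,0,0.001,0.059,0,0,0.001,0.065,0,0,0.001,0.071,0,0,0.001,0.077,0,0,0.001,0.083,0,0,0.001,0.086,0,0,0.001,0.086,0]}}

```text
t: 18.85
tcp_pos: [0.5982, 0.0899, 0.1947]
tcp_rot: [-3.141, 0.005, -3.064]
contact_force: [-0.8, -0.2, -2.8]
opening: 0.132
```

Run:
```python
from h import *
to(.5977,.0900,.163,184.4)
s=capture("scene")
cv2.imwrite("pics/s15.png",cv2.resize(s[130:240,285:415],None,fx=5,fy=5,interpolation=2))
```

```text
t 18.85 pos [0.5982 0.0899 0.1947] rpy [-179.94    0.27 -175.55] F [-0.82 -0.23 -2.83] op 0.132 q7 1.1
shift/0.5 [0.0013 0.0003 0.0633] spin/30 0.002
```

View pics/s15.png

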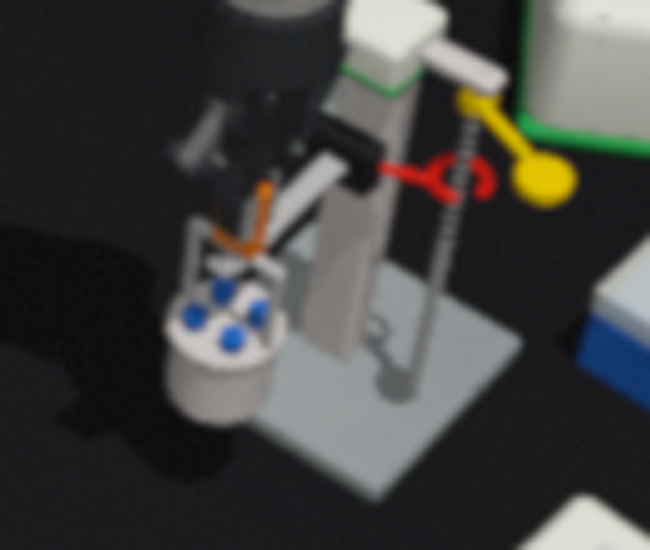

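>>> {"api": "drive_tool", "payload": {"moves": [0,0,0.005,0,0,0,0.01,0,0,0,0.015,0,0,0,0.02,0,0,0,0.025,0,0,0,0.03,0,0,0,0.035,0,0,0,0.04,0,0,0,0.045,0,0,0,0.05,0,0,0,0.053,0,0,0,0.056,0,0,0,0.056,0,0,0,0.056,0,0,0,0.056,0]}}

```text
t: 20.15
tcp_pos: [0.5985, 0.0901, 0.1671]
tcp_rot: [-3.141, 0.005, -3.064]
contact_force: [0.8, 1.5, 0.4]
opening: 0.128
```

>>> {"api": "drive_tool", "payload": {"moves": [0,0,0,0,0,0,0,0]}}

```text
t: 20.32
tcp_pos: [0.5985, 0.0901, 0.1672]
tcp_rot: [-3.141, 0.005, -3.064]
contact_force: [-0.4, -0.4, -0.1]
opening: 0.131
```

>>> {"api": "drive_tool", "payload": {"moves": [0,0,0,0,0,0,0,0]}}

```text
t: 20.48
tcp_pos: [0.5985, 0.0901, 0.1673]
tcp_rot: [-3.14, 0.005, -3.064]
contact_force: [-0.1, 1.0, -0.5]
opening: 0.133
```

>>> {"api": "drive_tool", "payload": {"moves": [0,0,0,0,0,0,0,0,0,0,0,0,0,0,0,0,0,0,0,0,0,0,0,0], "claw": 0}}

```text
t: 20.98
tcp_pos: [0.5985, 0.09, 0.1673]
tcp_rot: [-3.14, 0.005, -3.064]
contact_force: [0.5, -0.3, -0.2]
opening: 0.499
```

Run:
```python
from h import *
to(.5977,.0900,.25,184.4)
s=capture("scene")
cv2.imwrite("pics/s16.png",cv2.resize(s[130:240,285:415],None,fx=5,fy=5,interpolation=2))
```

```text
t 20.98 pos [0.5985 0.09   0.1673] rpy [-179.93    0.3  -175.56] F [ 0.52 -0.26 -0.16] op 0.499 q7 1.08
shift/0.5 [ 0.0008 -0.     -0.1654] spin/30 0.001
```

View pics/s16.png

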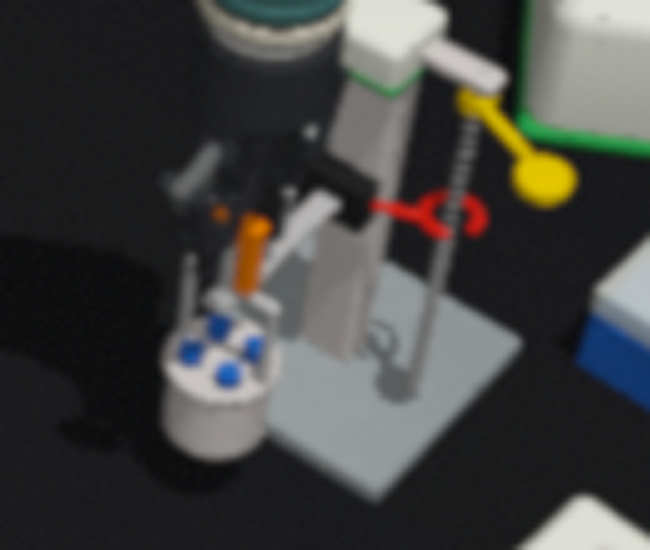

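>>> {"api": "drive_tool", "payload": {"moves": [0,0,-0.01,0,0,0,-0.025,0,0,0,-0.045,0,0,0,-0.065,0,0,0,-0.085,0,0,0,-0.11,0,0,0,-0.14,0,0,0,-0.17,0,0,0,-0.2,0,0,0,-0.22,0,0,0,-0.225,0,0,0,-0.225,0]}}

```text
t: 22.03
tcp_pos: [0.5983, 0.0902, 0.2809]
tcp_rot: [-3.14, 0.007, -3.064]
contact_force: [-0.7, 0.5, -0.0]
opening: 0.499
```

Run:
```python
from h import *
s=capture("scene");t=capture("top")
cv2.imwrite("pics/s17.png",cv2.resize(s[120:240,285:415],None,fx=5,fy=5,interpolation=2))
cv2.imwrite("pics/t17.png",cv2.resize(t[130:220,150:250],None,fx=6,fy=6,interpolation=2))
to(.7103,.1931,.29,184.4)
```

```text
t 22.13 pos [0.5976 0.0898 0.2792] rpy [-179.92    0.24 -175.56] F [-0.13 -0.99  0.21] op 0.497 q7 1.15
shift/0.5 [-0.2409  0.1884 -0.0208] spin/30 0.001
```

View pics/s17.png

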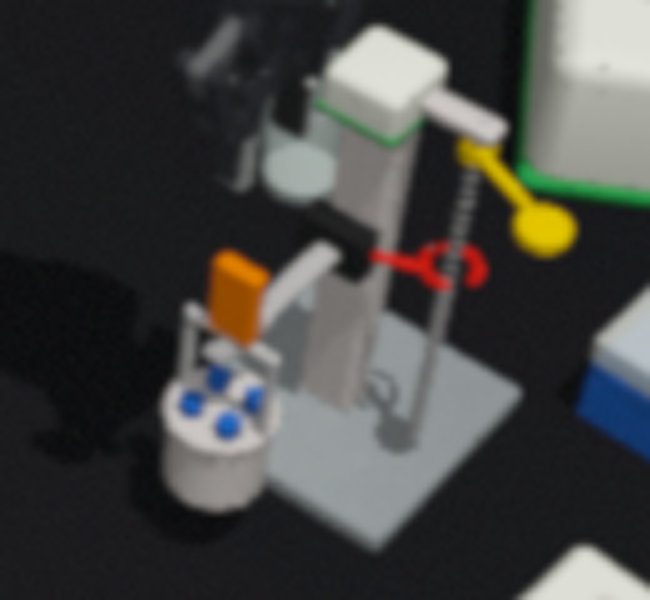

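View pics/t17.png

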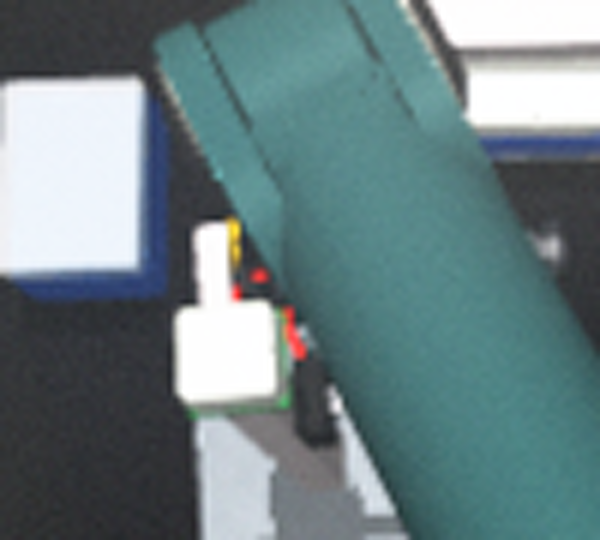

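Run:
```python
from h import *
c2=lambda u,v:np.array([310+(u+.5)/5-.5,115+(v+.5)/5-.5]);c4=lambda u,v:np.array([140+(u+.5)/6-.5,140+(v+.5)/6-.5])
print("pad",ray("scene",c2(420,250),.264),ray("top",c4(331,77),.264))
print("collar",ray("scene",c2(352,178),.262))
s0=cv2.imread("pics/scene0.png");s1=capture("scene")
def red(im,box):
    x0,y0,x1,y1=box;h=cv2.cvtColor(im[y0:y1,x0:x1],cv2.COLOR_BGR2HSV);m=cv2.inRange(h,(0,150,80),(6,255,255))|cv2.inRange(h,(174,150,80),(180,255,255))
    ys,xs=np.nonzero(m);return xs.min()+x0,xs.max()+x0,ys.min()+y0,ys.max()+y0,xs.mean()+x0,ys.mean()+y0,len(xs)
r0=red(s0,(355,140,390,185));r1=red(s1,(355,140,390,195));print(r0,r1)
rod=ray("scene",c2(346,222),.221);print("rod",rod)
# shift of red blob -> dz
best=[(abs(proj("scene",np.r_[rod[:2],.221-d])[1]-proj("scene",np.r_[rod[:2],.221])[1]-(r1[5]-r0[5])),d) for d in np.arange(0,.08,.0005)]
print("sink",min(best))
c=lambda u,v:np.array([285+(u+.5)/5-.5,120+(v+.5)/5-.5])
for z in(.16,.165,.17,.175,.18):print(z,proj("scene",np.r_[rod[:2],z]),c(453,268))
to(.715,.192,.31,163)
```

```text
pad [0.71136516 0.19133274 0.264     ] [0.70942828 0.19236735 0.264     ]
collar [0.65187247 0.21111364 0.262     ]
(np.int64(361), np.int64(385), np.int64(155), np.int64(164), np.float64(374.42452830188677), np.float64(159.22641509433961), 106) (np.int64(359), np.int64(382), np.int64(168), np.int64(177), np.float64(372.1067961165048), np.float64(172.46601941747574), 103)
rod [0.64924866 0.22021062 0.221     ]
sink (np.float64(0.008197155748860041), np.float64(0.0525))
0.16 [375.2781038  174.32019311] [375.2 173.2]
0.165 [375.55780214 173.10350973] [375.2 173.2]
0.17 [375.83905878 171.88004777] [375.2 173.2]
0.175 [376.12188677 170.64975044] [375.2 173.2]
0.18 [376.40629933 169.41256028] [375.2 173.2]
t 22.18 pos [0.5975 0.0898 0.2789] rpy [-179.92    0.21 -175.56] F [-0.07 -0.02 -0.62] op 0.498 q7 1.15
shift/0.5 [-0.2504  0.1855 -0.0615] spin/30 0.715
```

>>> {"api": "drive_tool", "payload": {"moves": [0,0,-0.03,0.1,0,0,-0.07,0.2,-0.03,0,-0.08,0.3,-0.08,0.02,-0.08,0.4,-0.14,0.05,-0.08,0.5,-0.19,0.08,-0.08,0.6,-0.23,0.12,-0.08,0.7,-0.25,0.155,-0.08,0.715,-0.25,0.18,-0.08,0.715,-0.25,0.186,-0.08,0.715,-0.25,0.186,-0.08,0.715,-0.25,0.186,-0.08,0.715], "claw": 1}}

```text
t: 23.18
tcp_pos: [0.7143, 0.1912, 0.3193]
tcp_rot: [-3.14, 0.004, 2.845]
contact_force: [0.0, 0.0, 0.1]
opening: -0.001
```

Run:
```python
from h import *
s=capture("scene");t=capture("top")
cv2.imwrite("pics/s18.png",cv2.resize(s[60:240,285:455],None,fx=3.3,fy=3.3,interpolation=2))
to(.714,.191,.25,163)
```

```text
t 23.28 pos [0.7148 0.1903 0.3197] rpy [-179.94    0.28  162.88] F [ 0.19 -0.97 -0.08] op 0.001 q7 0.71
shift/0.5 [0.0027 0.0011 0.1393] spin/30 -0.004
```

View pics/s18.png

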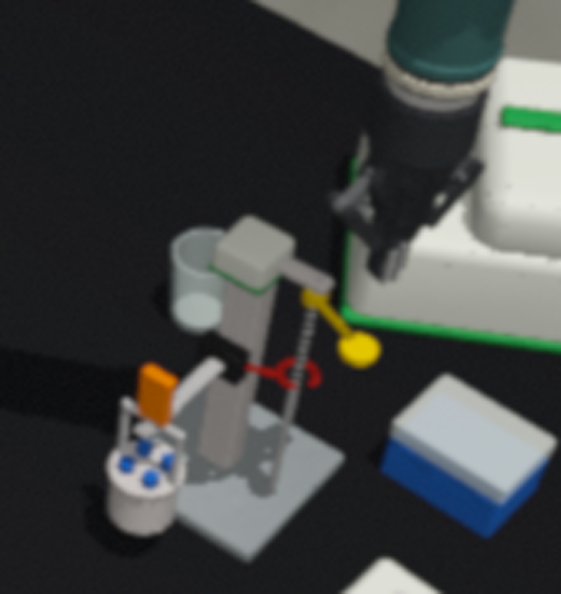

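Run:
```python
from h import *
for z in(.264,.30,.309,.33,.342,.352):print(z,proj("scene",np.array([.7145,.191,z])))
print(proj("scene",np.array([.710,.192,.264])))
```

```text
0.264 [394.49560533 165.27527017]
0.3 [397.17678136 155.27924409]
0.309 [397.86591641 152.70999392]
0.33 [399.50443083 146.60124438]
0.342 [400.4604308  143.03706188]
0.352 [401.26834741 140.02496743]
[393.33179589 164.20709922]
```

>>> {"api": "drive_tool", "payload": {"moves": [0,0,0.03,0,0.001,0.001,0.07,0,0.001,0.001,0.1,0,0.001,0.001,0.12,0,0.001,0.001,0.135,0,0.001,0.001,0.145,0,0.001,0.001,0.155,0,0.001,0.001,0.165,0,0.001,0.001,0.175,0,0.001,0.001,0.18,0,0.001,0.001,0.18,0]}}

```text
t: 24.2
tcp_pos: [0.715, 0.1906, 0.2294]
tcp_rot: [-3.141, 0.005, 2.843]
contact_force: [0.4, 0.8, -0.8]
opening: 0.0
```

Run:
```python
from h import *
s=capture("scene")
cv2.imwrite("pics/s19.png",cv2.resize(s[110:230,300:420],None,fx=5,fy=5,interpolation=2))
to(.714,.191,.165,163)
```

```text
t 24.25 pos [0.7149 0.1908 0.2296] rpy [-179.95    0.27  162.89] F [ 0.75 -0.21  0.56] op -0.001 q7 0.68
shift/0.5 [ 0.0024 -0.      0.1292] spin/30 -0.004
```

View pics/s19.png

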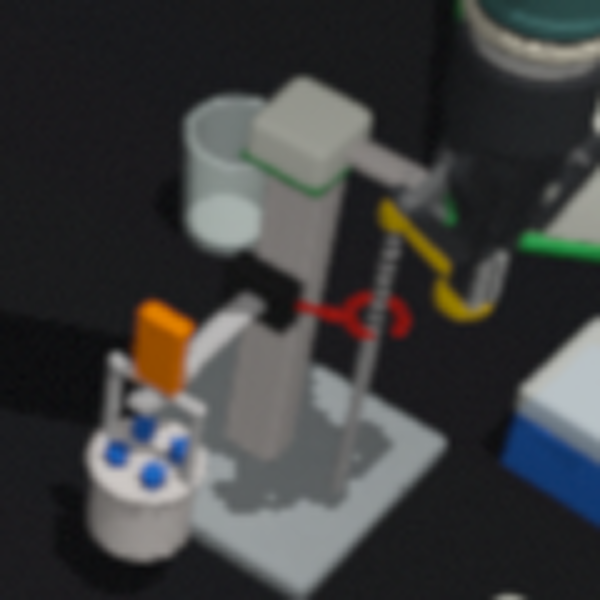

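>>> {"api": "drive_tool", "payload": {"moves": [0,0,0.01,0,0,0,0.02,0,0,0,0.03,0,0,0,0.04,0,0,0,0.05,0,0,0,0.06,0,0,0,0.06,0]}}

```text
t: 24.83
tcp_pos: [0.7143, 0.1905, 0.1979]
tcp_rot: [-3.14, 0.003, 2.843]
contact_force: [0.3, -0.4, 0.3]
opening: -0.0
```

>>> {"api": "drive_tool", "payload": {"moves": [0,0,0.01,0,0,0,0.02,0,0,0,0.03,0,0,0,0.04,0,0,0,0.05,0,0,0,0.06,0,0,0,0.066,0,0,0,0.066,0,0,0,0.066,0]}}

```text
t: 25.58
tcp_pos: [0.7138, 0.1901, 0.1642]
tcp_rot: [-3.138, 0.002, 2.843]
contact_force: [-0.5, -0.7, -0.1]
opening: 0.0
```

Run:
```python
from h import *
s=capture("scene")
cv2.imwrite("pics/s20.png",cv2.resize(s[120:220,320:420],None,fx=6,fy=6,interpolation=2))
to(.714,.191,.154,163)
```

```text
t 25.63 pos [0.714  0.1901 0.1645] rpy [-1.7983e+02  1.1000e-01  1.6290e+02] F [-0.8   0.51  0.69] op 0.004 q7 0.65
shift/0.5 [0.0005 0.0017 0.021 ] spin/30 -0.003
```

View pics/s20.png

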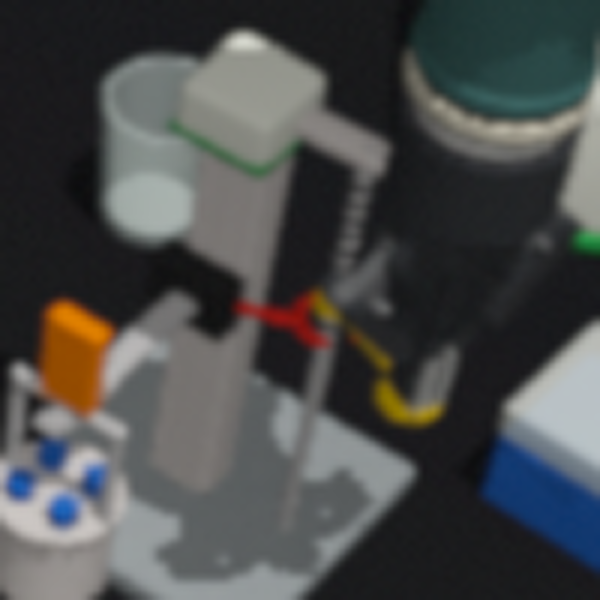

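>>> {"api": "drive_tool", "payload": {"moves": [0,0,0.005,0,0,0,0.01,0,0,0,0.015,0,0,0,0.02,0,0,0,0.02,0,0,0,0.02,0]}}

```text
t: 26.13
tcp_pos: [0.7136, 0.1899, 0.154]
tcp_rot: [-3.138, 0.001, 2.843]
contact_force: [-0.4, -0.3, 0.1]
opening: 0.0
```

>>> {"api": "drive_tool", "payload": {"moves": [0,0,-0.03,0,0,0,-0.08,0,0,0,-0.15,0,0,0,-0.22,0,0,0,-0.29,0,0,0,-0.36,0,-0.05,0,-0.4,0,-0.1,0,-0.4,0,-0.15,0,-0.4,0]}}

```text
t: 26.88
tcp_pos: [0.7863, 0.1687, 0.3589]
tcp_rot: [-3.141, 0.006, 2.843]
contact_force: [0.4, -0.2, -0.2]
opening: -0.002
```

Run:
```python
from h import *
s=capture("scene");t=capture("top")
cv2.imwrite("pics/s21.png",cv2.resize(s[140:200,345:405],None,fx=10,fy=10,interpolation=2))
cv2.imwrite("pics/s21b.png",s);cv2.imwrite("pics/t21b.png",t)
to(.714,.191,.154,163)
```

```text
t 26.98 pos [0.7878 0.1658 0.3532] rpy [-1.7974e+02  8.0000e-02  1.6265e+02] F [ 0.42 -0.47 -0.41] op -0.001 q7 0.81
shift/0.5 [0.1565 0.0059 0.3981] spin/30 -0.012
```

View pics/s21.png

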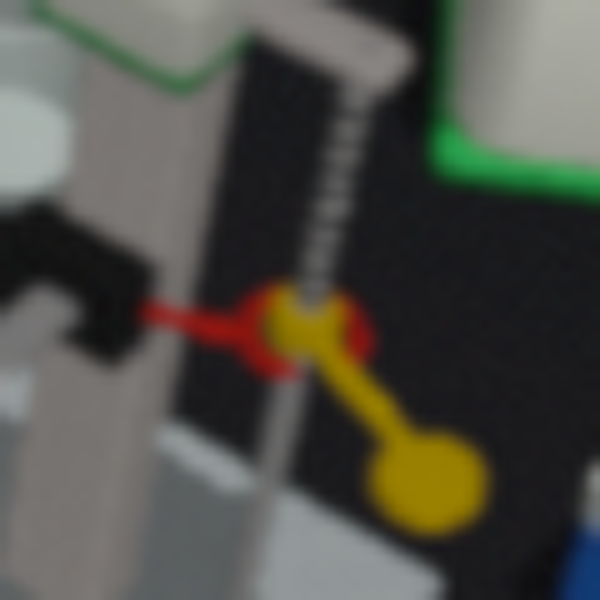

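View pics/t21b.png

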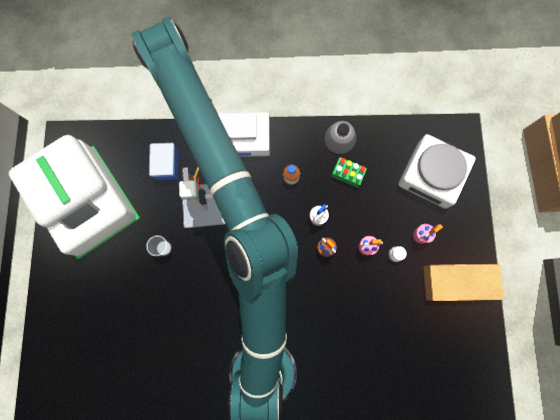

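Run:
```python
from h import *
from scipy.optimize import brentq
s0=cv2.imread("pics/scene0.png");s1=capture("scene")
Y=((22,150,80),(36,255,255))
def pad(im,box):
    x0,y0,x1,y1=box;h=cv2.cvtColor(im[y0:y1,x0:x1],cv2.COLOR_BGR2HSV);m=cv2.inRange(h,*Y)
    d=cv2.distanceTransform(cv2.copyMakeBorder(cv2.resize(m,None,fx=8,fy=8,interpolation=1)//128*255,8,8,8,8,0),2,5);i=np.unravel_index(d.argmax(),d.shape)
    return np.array([x0+(i[1]-8+.5)/8-.5,y0+(i[0]-8+.5)/8-.5]),d.max()/8
p0=pad(s0,(370,130,410,180));p1=pad(s1,(360,160,410,200));print(p0,p1)
xy=ray("scene",p0[0],.264)[:2];print(xy)
f=lambda z:proj("scene",np.r_[xy,z])[1]-p1[0][1]
z=brentq(f,.1,.3);print("pad z(mid) now",z,"push",.264-z,"index",.262-(.264-z),proj("scene",np.r_[xy,z])-p1[0])
def red(im,box):
    x0,y0,x1,y1=box;h=cv2.cvtColor(im[y0:y1,x0:x1],cv2.COLOR_BGR2HSV);m=cv2.inRange(h,(0,150,60),(7,255,255))|cv2.inRange(h,(172,150,60),(180,255,255))
    h=cv2.resize(m,None,fx=8,fy=8,interpolation=1)>127
    ys,xs=np.nonzero(h);f=lambda v,o:o+(v+.5)/8-.5
    return [round(float(v),2) for v in(f(xs.min(),x0),f(xs.max(),x0),f(ys.min(),y0),f(ys.max(),y0))]
for n,im in (("0",s0),("17",None),("now",s1)):
    if im is None: continue
    print(n,red(im,(355,140,390,195)))
rod=(.6505,.2155)
for d in(.047,.0495,.052,.0545):print(d,proj("scene",np.r_[rod,.221-d])-proj("scene",np.r_[rod,.221]))
```

```text
(array([393.8125, 165.5625]), np.float32(5.344574)) (array([387.1875, 187.5625]), np.float32(4.9457364))
[0.71389041 0.18887235]
pad z(mid) now 0.17879184182973423 push 0.08520815817026578 index 0.17679184182973423 [ 7.53913851e-01 -1.05188747e-10]
0 [360.56, 385.44, 153.56, 164.44]
now [358.56, 382.44, 167.56, 177.44]
0.047 [-2.72178378 11.89127786]
0.0495 [-2.8625558  12.50630067]
0.052 [-3.00293513 13.11960787]
0.0545 [-3.14292341 13.73120664]
```

The collar sits inside the ring but looks about 2 to 3 mm high: collar centre is row ≈171.9, ring centre is row ≈172.5, and the triangulated heights agree. I'll press about 3 mm more, to a measured z of 0.151.

Run:
```python
from h import *
to(.714,.191,.20,163)
```

```text
t 27.03 pos [0.7861 0.1675 0.3532] rpy [-1.7977e+02 -2.0000e-02  1.6278e+02] F [-0.22  0.05 -0.35] op -0.001 q7 0.81
shift/0.5 [0.1515 0.0034 0.3064] spin/30 -0.007
```

>>> {"api": "drive_tool", "payload": {"moves": [0.03,0,0,0,0.08,0.002,0,0,0.13,0.003,0.01,0,0.15,0.003,0.05,0,0.151,0.003,0.11,0,0.151,0.003,0.17,0,0.151,0.003,0.23,0,0.151,0.003,0.28,0,0.151,0.003,0.3,0,0.151,0.003,0.306,0,0.151,0.003,0.306,0,0.151,0.003,0.306,0]}}

```text
t: 28.03
tcp_pos: [0.7148, 0.1915, 0.2025]
tcp_rot: [-3.139, 0.002, 2.841]
contact_force: [-0.3, 0.4, 0.9]
opening: -0.003
```

Run:
```python
from h import *
to(.714,.191,.151,163)
```

```text
t 28.03 pos [0.7148 0.1915 0.2025] rpy [-1.7988e+02  1.0000e-01  1.6279e+02] F [-0.26  0.36  0.93] op -0.003 q7 0.66
shift/0.5 [ 0.0015 -0.0012  0.103 ] spin/30 -0.007
```

>>> {"api": "drive_tool", "payload": {"moves": [0.001,-0.001,0.02,0,0.001,-0.001,0.04,0,0.001,-0.001,0.06,0,0.001,-0.001,0.075,0,0.001,-0.001,0.08,0,0.001,-0.001,0.08,0,0.001,-0.001,0.08,0]}}

```text
t: 28.62
tcp_pos: [0.7143, 0.1911, 0.1623]
tcp_rot: [-3.139, 0.001, 2.841]
contact_force: [-0.7, -0.0, -1.0]
opening: 0.0
```

Run:
```python
from h import *
to(.714,.191,.151,163)
```

```text
t 28.62 pos [0.7143 0.1911 0.1623] rpy [-1.7988e+02  8.0000e-02  1.6279e+02] F [-0.66 -0.03 -0.99] op 0.0 q7 0.65
shift/0.5 [ 0.0005 -0.0003  0.0225] spin/30 -0.007
```

>>> {"api": "drive_tool", "payload": {"moves": [0,0,0.006,0,0,0,0.012,0,0,0,0.018,0,0,0,0.022,0,0,0,0.022,0,0,0,0.022,0]}}

```text
t: 29.12
tcp_pos: [0.7141, 0.1911, 0.1511]
tcp_rot: [-3.139, 0.001, 2.841]
contact_force: [0.6, -0.1, 0.5]
opening: 0.0
```

>>> {"api": "drive_tool", "payload": {"moves": [0,0,-0.02,0,0,0,-0.08,0,0,0,-0.15,0,0,0,-0.22,0,0,0,-0.29,0,0,0,-0.36,0,-0.05,0,-0.4,0,-0.1,0,-0.4,0,-0.15,0,-0.4,0,-0.15,0,-0.4,0,-0.15,0,-0.4,0]}}

```text
t: 30.03
tcp_pos: [0.7861, 0.1688, 0.3503]
tcp_rot: [-3.139, -0.0, 2.84]
contact_force: [0.1, 0.7, -0.1]
opening: 0.003
```

Run:
```python
from h import *
s=capture("scene")
cv2.imwrite("pics/s22.png",np.hstack([cv2.resize(s[155:195,355:395],None,fx=10,fy=10,interpolation=2),cv2.resize(s[140:240,285:385],(400,400),interpolation=2)]))
```

```text
(no output)
```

View pics/s22.png

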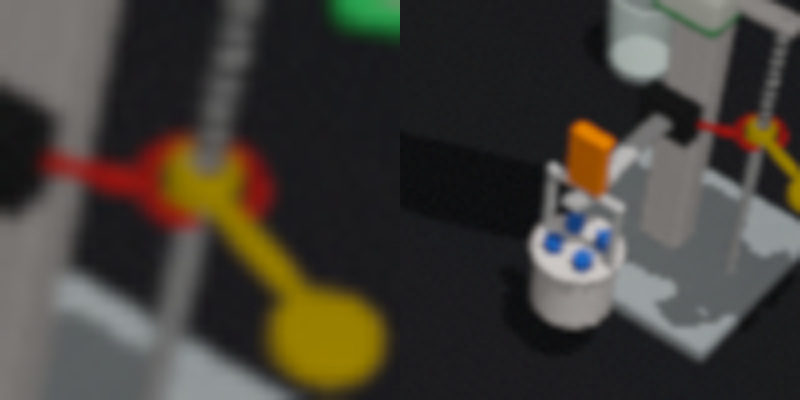

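The collar centre (row ≈179 in the 10x crop) now matches the ring centre (row ≈180). The bucket hangs upright with the arm clear, so I'm handing in.

Run:
```python
from cell import *
print(hand_in())
```

```text
the job is handed in; nothing more can be done
None
```

I hung the aluminium, orange-tabbed bucket in the dip of the hook, let it go, and pressed the yellow marker level with the red ring. I handed in at about 30 s of the 72 s allowed; `hand_in` gave no verdict.

- **Weighing:** I lowered the bucket until the wrist force was about 0 N, then opened the jaws and lifted clear. The scale sank about 49 mm by arm height and 52 mm by camera. The lift force of about 4.7 N predicts 52 mm.
- **Marker:** I pressed it twice. After the first press the collar looked 2–3 mm high, so I pressed 3 mm further. In the last picture the collar centre is within about 1 mm of the ring centre, and the bucket hangs upright with the arm well away. I checked stillness only by eye.
- **What failed or disagreed:** My first grasp closed on nothing. The fingertips turned out to be about 22 mm above the reported TCP height instead of 11 mm below it. I found this by touching the tab top lightly, confirmed it by camera, and corrected for it from then on. The touches, of at most 6 N, did not visibly move the bucket.
- **Other objects:** I never reached for the blue-gripped bucket or the other items on the bench. The arm felt no contact with them, and in a top view after the first press they stood where they began.

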